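Weight the mould press and let it down

TASK

Get the worktop press working: stand every steel weight upright in a row on its raised tray, then drop the stop bolt's head into the tray's slot behind the row, slide it along until the weights are closed up between it and the fence at the left end of the tray, and give it a quarter turn so it locks. Then lift the winch pawl and keep it lifted while the crank turns back slowly under the load until the tray is fully down, and let the pawl drop back on the ratchet. Leave the jars and everything else on the worktop where they are.

Things in the scene. Friction and masses are not known exactly. Their poses are not given: they have to be found in the camera images.
- press: Fixed press on the worktop: board (x -105 to 70, y -190 to 155, 18 mm thick), mould, raised weight tray, ratchet winch in front of the tray's right part (x -130 to -60, up to 165 mm high). Origin on the worktop under the tray's middle; x away from the robot, y left along the tray, z up; turned by up to 0.2 rad.
- tray_floor (a point): Top of the tray's floor on the slot's centre line (tray origin, axes as the press). Floor y -170 to 150 mm, 160 mm over the worktop when raised, 106 when down. A 50 mm high fence closes the +y end (inner face y = 140); side walls 20 mm high, inner faces x = -38 and 38; the -y end is open. The weights stand across the slot.
- tray_slot_end (a point): Point of the slot's centre line at floor height, 135 mm to -y of the tray origin: a good place to drop the bolt in. The T-slot is 20 mm wide along x = 0, from y = -158 to 132 mm in the tray's axes; its lips are 6 mm thick, the cavity under them 44 mm wide (x) and 18 mm deep.
- tray (a joint): Travel of the tray: 0 raised, 0.054 m fully down (foot in the mould). A rack ties it to the winch, so with the pawl engaged it cannot fall (it gives 1 mm down, 5 mm up). With the pawl held clear it sinks by itself under the weights, 3 to 9 mm/s, slowed by a damper.
- crank (a joint): Angle of crank and ratchet wheel (45 mm radius, 10 teeth): 0 with the tray raised, 2.98 rad fully down. Geared to the tray; turns by itself as the tray sinks and need not be touched.
- pawl (a joint): Angle of the pawl: 0 resting in the ratchet, grows as its grip is lifted; from about 0.17 rad it is clear of the teeth, stop at 0.5 rad. Lifting takes a few N; let go, it falls back by its own weight and catches the next tooth.
- pawl_grip (a point): Grip point on the pawl's handle: a black round bar 14 mm thick that sticks out to the front (press's -x) from the pawl's right end, free 28 mm to the back and 22 mm to the front of this point, 140 mm over the worktop at rest, clear below. Swings about pawl_pivot's axis at 167 mm: 0.3 rad raises it 48 mm. Can be pinched from above, fingers either side in y.
- pawl_pivot (a point): Hinge of the pawl: axis along the press's x, at the pawl's left end, 115 mm over the worktop.
- stop_bolt: T-bolt: wooden collar 64 mm across, 40 high, origin at its underside centre, z up; below it a 12 mm shank and a steel head 36 mm along y, 14 along x, 9 thick, bottom 18 mm under the origin; on top a steel bar along y, 70 long, 14 thick (x), 64 to 86 mm up. Passes the slot with y along it; a quarter turn locks it. 0.22 kg. Parked in bolt_stand.
- bolt_stand: Fixed wooden block 80 x 80 x 30 mm, origin under its centre, with a round pocket 46 mm wide, 24 mm deep for the bolt's head; the bolt's collar rests on the block's top.
- weight_a: Steel press weight to be loaded if it is there (None if not): disc 64 mm across, 42 mm high, with a knob 26 mm across from 50 to 74 mm up, on an 18 mm neck. Origin in the centre of its underside, z up. 0.34 to 0.56 kg. All weights are alike.
- weight_b: Steel press weight to be loaded if it is there (None if not): disc 64 mm across, 42 mm high, with a knob 26 mm across from 50 to 74 mm up, on an 18 mm neck. Origin in the centre of its underside, z up. 0.34 to 0.56 kg. All weights are alike.
- weight_c: Steel press weight to be loaded if it is there (None if not): disc 64 mm across, 42 mm high, with a knob 26 mm across from 50 to 74 mm up, on an 18 mm neck. Origin in the centre of its underside, z up. 0.34 to 0.56 kg. All weights are alike.
- thyme: Bystander: narrow spice jar with a black lid, 40 x 40 x 105 mm, origin under its centre; stays where it is.
- pepper: Bystander: narrow spice jar with a white lid, 46 x 46 x 108 mm, origin under its centre; stays where it is.
- jam: Bystander: jam jar with a green lid, 64 x 64 x 99 mm, origin under its centre; stays where it is.
- spud: Bystander: potato, 45 x 49 x 34 mm, origin under its centre; stays where it is.
- bowl: Bystander: plastic bowl, 125 mm across, 44 mm high, origin under its centre; stays where it is.
Not all that is in view belongs to the job. What is shaped like the weight_c but blue is not meant.

How it is judged:
On the way, in this order (a step that is already met when the one before it is completed fails the run):
1. every weight that is there stands upright on the raised tray (z of weight_a in the frame of tray_floor between -0.008 and 0.008 m and x of weight_a in the frame of tray_floor between -0.03 and 0.03 m and y of weight_a in the frame of tray_floor between -0.14 and 0.125 m and angle between each of weight_a, weight_b, weight_c's own z axis and vertical below 0.12 rad and z of weight_b in the frame of tray_floor between -0.008 and 0.008 m and x of weight_b in the frame of tray_floor between -0.03 and 0.03 m and y of weight_b in the frame of tray_floor between -0.14 and 0.125 m and z of weight_c in the frame of tray_floor between -0.008 and 0.008 m and x of weight_c in the frame of tray_floor between -0.03 and 0.03 m and y of weight_c in the frame of tray_floor between -0.14 and 0.125 m and value of joint tray below 0.008 m), for 0.3 s.
2. with the tray still up, the stop bolt is seated in the slot against the closed-up row and turned a quarter turn (all of step 1 and z of stop_bolt in the frame of tray_floor between -0.006 and 0.006 m and x of stop_bolt in the frame of tray_floor between -0.01 and 0.01 m and angle between stop_bolt's own z axis and vertical below 0.12 rad and angle between the y axis of stop_bolt and the x axis of tray_floor, either way round below 0.35 rad and (horizontal distance between stop_bolt and weight_a below 0.076 m or horizontal distance between stop_bolt and weight_b below 0.076 m or horizontal distance between stop_bolt and weight_c below 0.076 m) and y of any of weight_a, weight_b, weight_c in the frame of tray_floor above 0.095 m and (y of weight_a in the frame of tray_floor above 0.095 m or horizontal distance between weight_a and weight_b below 0.076 m or horizontal distance between weight_a and weight_c below 0.076 m) and (y of weight_b in the frame of tray_floor above 0.095 m or horizontal distance between weight_b and weight_a below 0.076 m or horizontal distance between weight_b and weight_c below 0.076 m) and (y of weight_c in the frame of tray_floor above 0.095 m or horizontal distance between weight_c and weight_a below 0.076 m or horizontal distance between weight_c and weight_b below 0.076 m)), for 0.3 s.
3. the pawl is held clear of the ratchet while the tray sinks (value of joint pawl above 0.14 rad and value of joint tray between 0.012 and 0.045 m), for 0.2 s.
4. the tray is fully down (value of joint tray above 0.051 m), for 0.2 s.
At the end, for the whole second after the job is handed in: Tray fully down (within 3 mm), pawl dropped back (under 0.13 rad); every weight there upright (0.12 rad) on the tray in a closed row from the fence (gaps under 12 mm); stop bolt seated (6 mm), bar across the tray (0.35 rad), collar within 11 mm of the last weight; all at rest (z of weight_a in the frame of tray_floor between -0.008 and 0.008 m and x of weight_a in the frame of tray_floor between -0.03 and 0.03 m and y of weight_a in the frame of tray_floor between -0.14 and 0.125 m and angle between each of weight_a, weight_b, weight_c, stop_bolt's own z axis and vertical below 0.12 rad and z of weight_b in the frame of tray_floor between -0.008 and 0.008 m and x of weight_b in the frame of tray_floor between -0.03 and 0.03 m and y of weight_b in the frame of tray_floor between -0.14 and 0.125 m and z of weight_c in the frame of tray_floor between -0.008 and 0.008 m and x of weight_c in the frame of tray_floor between -0.03 and 0.03 m and y of weight_c in the frame of tray_floor between -0.14 and 0.125 m and z of stop_bolt in the frame of tray_floor between -0.006 and 0.006 m and x of stop_bolt in the frame of tray_floor between -0.01 and 0.01 m and angle between the y axis of stop_bolt and the x axis of tray_floor, either way round below 0.35 rad and (horizontal distance between stop_bolt and weight_a below 0.076 m or horizontal distance between stop_bolt and weight_b below 0.076 m or horizontal distance between stop_bolt and weight_c below 0.076 m) and y of any of weight_a, weight_b, weight_c in the frame of tray_floor above 0.095 m and (y of weight_a in the frame of tray_floor above 0.095 m or horizontal distance between weight_a and weight_b below 0.076 m or horizontal distance between weight_a and weight_c below 0.076 m) and (y of weight_b in the frame of tray_floor above 0.095 m or horizontal distance between weight_b and weight_a below 0.076 m or horizontal distance between weight_b and weight_c below 0.076 m) and (y of weight_c in the frame of tray_floor above 0.095 m or horizontal distance between weight_c and weight_a below 0.076 m or horizontal distance between weight_c and weight_b below 0.076 m) and value of joint tray above 0.051 m and value of joint pawl below 0.13 rad and linear speed of each of weight_a, weight_b, weight_c, stop_bolt below 0.03 m/s); the robot touches nothing.
It fails at once if the tray comes down faster than 30 mm/s (velocity of joint tray above 0.03 m/s).
It fails at once if a bystander is pushed aside by 3 cm or tipped (distance of any of thyme, pepper, jam, spud, bowl from where it was at the start of the episode above 0.03 m or angle between any of thyme, pepper, jam, spud, bowl's own z axis and vertical above 0.5 rad).
Of weight_a, weight_b, weight_c only 2 to 3 are there at a start; the rules pass over those that are not, and their reading is None.
At some moment in a run one of weight_a, weight_b, weight_c may be knocked a few centimetres aside while the robot is not near it.
It also fails if it takes over 208 s, if anything falls off the work surface, if the arm or the gripper's body presses on something with over 40 N, if the wrist force passes 120 N, or if a joint passes its speed limit or range.

ROBOT

A 6-joint arm with a two-finger parallel gripper is mounted at the origin on a cart in front of the work surface, level with it; the furniture and walls round the work are solid. World frame = base frame: x ahead of the robot, y to its left, z up, the work surface at z = 0. Lengths are in m, angles in rad, forces in N, time in s.
With the tool pointing down it reaches from about 0.275 to 0.725 m from the base axis. Payload 5.6 kg.
Tool frame: the origin (TCP) lies between the finger pads; the fingertips stand 8 mm ahead of it and the grasp point (between the pads) lies 11 mm behind it (r.tips_ahead is the z of the fingertips in the tool frame, in m); z points along the fingers, y is the direction in which the jaws open and shut (so a half turn about z gives the same grasp; the last joint's range is limited). The gripper opens to 85 mm and grips with 20 to 120 N. Pads are 22 mm wide; open, the fingers measure 114 mm over their backs; the gripper's body (76 mm by 85 mm) begins 54 mm behind the grasp point. The pads swing forward as they close: fully open they stand 13 mm farther back than shut.
Start: joints at [1.569, 0.255, 0.108, 0, -1.424, -0.285], TCP at [0.156, 0.528, 0.239] pointing down, gripper open.
Joint ranges: [-2.95, 2.95], [-1.21, 1.97], [-1.09, 1.5], [-2.87, 1.71], [-2.94, -0.07], [-3.05, 3.05]. Speed limits (rad/s): [2.57, 2.57, 3.14, 3.14, 3.14, 3.14].

INTERFACE

Orientations are given as a unit quaternion [x, y, z, w].
In Python, from station import telemetry, optics, workorder, r gives the robot as it stands.
- The arm moves only by the tool carry_out, never from a script. Its arguments are lists of equal length, an entry for each row: "slide": the shift along the tool's x, y, z in mm, a list of three; "spin": the turn about the tool's z in rad. In form: {"slide": [[tx, ty, tz], ...], "spin": [spin, ...]}. A call has 1 to 20 rows; each row shifts and turns the commanded pose from where the row before left it, along the tool's axes as they then stand; what a row does not reach is not made up. A row lasts 1/8 s, in which the tool goes at most 62.5 mm and 10.7 degrees, less where a joint would pass 70% of its speed; a pose out of reach is approached as far as the arm can. A call is refused whole if a number of a shift passes 62.5 or a number of a turn 0.188, either way. A call with a gripper value outside its range is refused whole. "fingers" is the finger opening in mm, from 0 to 85.4, set as the call begins (left out, the last holds). The fingers move at their own pace and stop on an object; "grip_force" is the grip in N (left out, the last holds). Time passes only in rows, so rows that do not move let the fingers close. It gives the time, the measured TCP pose, the force and the opening at its end, in the units of the state.
- telemetry.state(): the state, without advancing time (a new reading comes with each control period).
- optics.get_image(name): name is "scene" or "top" or "wrist"; returns (picture, depth): 480x640x3 uint8, red, green, blue; 480x640 float32, m along the optical axis (not along the pixel's ray), 0 where there is no reading.
- optics.camera_params(name): a dict with "K" (3x3 intrinsics, pixels), "extrinsics" (4x4, takes a point from world to camera coordinates). Camera axes: x right, y down, z forward; pixel columns grow to the right and rows downward; lengths in m; the calibration is good to about 2 mm. A picture is of the moment at which its call begins: read the wrist's pose just before it. camera_params takes no time and is no camera call; for the wrist camera it gives the pose at the moment of the call.
- workorder.finish_job(): hands the job in, once; it reports no verdict.
The state is a dict: "clock": time; "joints": joint angles; "qd": joint speeds; "tau": joint torques, N m; "tool_pos": TCP position; "eef_rot": TCP orientation; "force": force on the tool from outside, world axes, zero at the start; "wrist_torque": the same for the moment, N m; "opening": opening from 0.0 (shut) to 1.0 (fully open).
Only numpy, scipy, OpenCV 4.12 (cv2) and the standard library are available. Lean on these libraries where they do the work, as an engineer would, in place of code of your own. Each camera call takes 0.05 s, during which the arm holds its last target.

## Working session

There is one attempt and no reset: what is moved stays moved. The work goes in short steps, Python scripts to look and compute and a tool call to move; the robot and the scene stay as the last step left them, time stands still between calls to the robot, and variables do not carry over. Pictures are saved under pics/ and viewed, and the job is handed in when it is done.

Besides the shell and the picture viewer there is one more tool, called after "Call:" as name([rows], argument=value, ...), one row to a line, values as JSON. carry_out: Moves the arm, as the interface text tells. Its arguments: {"type":"object","properties":{"slide":{"type":"array"},"spin":{"type":"array"},"fingers":{"type":"number"},"grip_force":{"type":"number"}},"required":["slide","spin"]}

```bash
ls; mkdir -p pics; cat > h.py <<'E'
import numpy as np, cv2
from station import telemetry, optics, workorder, r
def snap(name,fn):
    P=optics.camera_params(name); im,d=optics.get_image(name)
    cv2.imwrite('pics/'+fn+'.png',im[:,:,::-1]); np.savez('pics/'+fn+'.npz',im=im,d=d,K=P['K'],E=P['extrinsics'])
    return im,d,P
def load(fn):
    z=np.load('pics/'+fn+'.npz'); return z['im'],z['d'],z['K'],z['E']
def cloud(d,K,E):
    v,u=np.mgrid[:d.shape[0],:d.shape[1]]
    p=np.stack([(u-K[0,2])/K[0,0]*d,(v-K[1,2])/K[1,1]*d,d],-1)
    R=E[:3,:3];t=E[:3,3]
    w=(p-t)@R
    w[d<=0]=np.nan
    return w
E
python3 - <<'E'
from h import *
print(telemetry.state())
for n in ['scene','top','wrist']:
    im,d,P=snap(n,n+'0'); print(n,P)
E
```

```text
pics
{'clock': 0.0, 'joints': array([ 1.56857766e+00,  2.55770276e-01,  1.06986843e-01, -4.99910026e-04,
       -1.42391698e+00, -2.84602076e-01]), 'qd': array([ 3.24024898e-04, -1.81004531e-03, -9.03584745e-05, -1.24087252e-04,
        5.69068330e-04,  5.51977283e-04]), 'tau': array([-5.18979095e-05, -3.86624944e+01,  2.37943983e+01,  5.36488518e+00,
       -6.06184520e-03,  1.60874215e-06]), 'tool_pos': array([0.15539465, 0.52707514, 0.23837267]), 'eef_rot': array([ 9.89728604e-01, -1.42955671e-01, -1.10793966e-04,  9.77361153e-04]), 'force': array([-0.6154611 ,  0.75949728, -1.04239633]), 'wrist_torque': array([-0.00652358, -0.02733455,  0.01724118]), 'opening': 1.0042404530345677}
scene {'K': array([[545.34997216,   0.        , 324.3329142 ],
       [  0.        , 545.34997216, 239.82355696],
       [  0.        ,   0.        ,   1.        ]]), 'extrinsics': array([[ 0.91126263, -0.41176622, -0.00700036, -0.46594963],
       [-0.34699854, -0.75855143, -0.5515358 ,  0.21497678],
       [ 0.22179368,  0.50502308, -0.83412184,  1.71391763],
       [ 0.        ,  0.        ,  0.     
[... 172 characters left out ...]
.        ]]), 'extrinsics': array([[-0.02711241, -0.99961807,  0.00535088, -0.00156318],
       [-0.97876415,  0.02545799, -0.20340264,  0.49986948],
       [ 0.20318873, -0.01075198, -0.97908056,  1.20025787],
       [ 0.        ,  0.        ,  0.        ,  1.        ]])}
wrist {'K': array([[344.24051363,   0.        , 323.25570765],
       [  0.        , 344.24051363, 239.05798163],
       [  0.        ,   0.        ,   1.        ]]), 'extrinsics': array([[-0.28205719, -0.95939612,  0.00167887,  0.54836436],
       [-0.91211552,  0.26869871,  0.3095905 , -0.03958775],
       [-0.29747104,  0.08579091, -0.9508685 ,  0.37889523],
       [ 0.        ,  0.        ,  0.        ,  1.        ]])}
```

View pics/scene0.png

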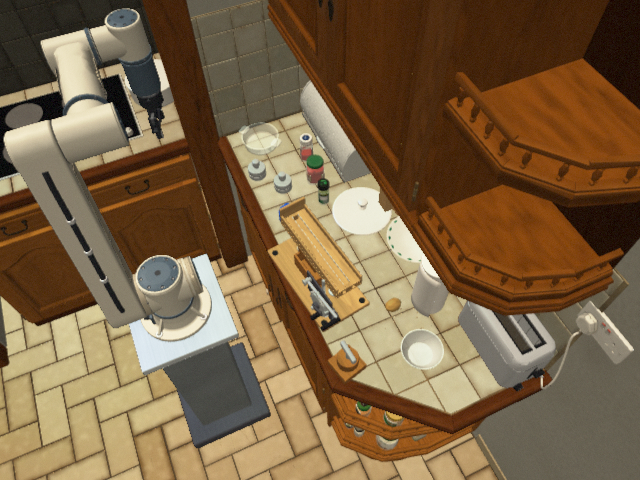

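View pics/top0.png

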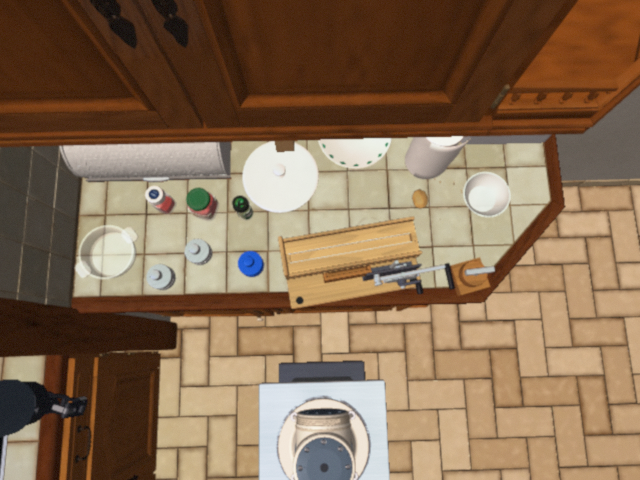

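View pics/wrist0.png

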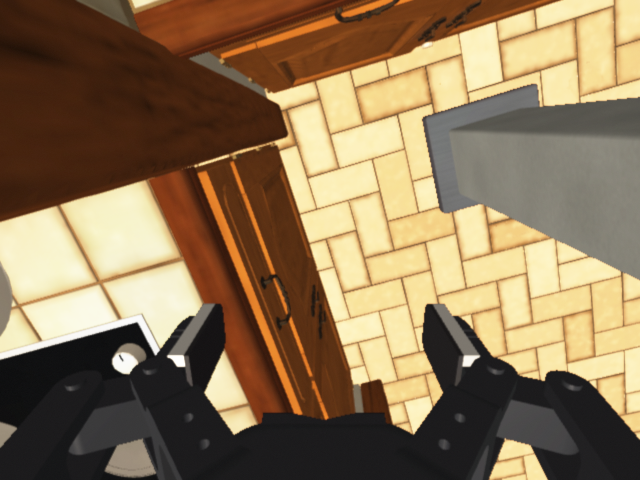

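Top view: steel weights at (160,277) and (197,251); blue one at (250,264) is not meant; press around (350,260), bolt in its stand at (472,275), bowl (487,194), potato (420,199), thyme (242,206), jam (201,203), pepper (158,200). Next I enlarge and measure.

```bash
python3 - <<'E'
from h import *
im,d,K,E=load('top0')
w=cloud(d,K,E)
c=im[140:310,70:320]; cv2.imwrite('pics/a.png',cv2.resize(c,None,fx=3,fy=3,interpolation=2)[:,:,::-1])
c=im[170:320,270:520]; cv2.imwrite('pics/b.png',cv2.resize(c,None,fx=3,fy=3,interpolation=2)[:,:,::-1])
def at(u,v): print((u,v),np.round(w[v,u],3))
for u,v in [(160,272),(197,247),(250,259),(158,195),(201,198),(242,203),(472,275),(487,194),(420,199),(300,299),(108,250),(280,175),(150,155),(50,333),(150,335),(170,335),(355,155),(430,155),(300,300),(350,130),(100,100),(300,100),(100,300),(400,290),(350,232)]: at(u,v)
im,d,K,E=load('scene0')
w=cloud(d,K,E)
print('scene')
for u,v in [(235,240),(215,180),(200,100),(180,30),(165,60),(258,165),(284,180)]: at(u,v)
c=im[110:300,220:440]; cv2.imwrite('pics/c.png',cv2.resize(c,None,fx=3.4,fy=3.1,interpolation=2)[:,:,::-1])
E
```

```text
(160, 272) [0.43  0.395 0.069]
(197, 247) [0.49  0.303 0.074]
(250, 259) [0.457 0.17  0.071]
(158, 195) [0.616 0.392 0.116]
(201, 198) [0.611 0.29  0.099]
(242, 203) [0.592 0.185 0.11 ]
(472, 275) [ 0.402 -0.387  0.064]
(487, 194) [ 0.632 -0.467  0.004]
(420, 199) [nan nan nan]
(300, 299) [0.358 0.049 0.017]
(108, 250) [0.502 0.556 0.005]
(280, 175) [0.685 0.095 0.047]
(150, 155) [0.711 0.407 0.143]
(50, 333) [0.285 0.624 0.127]
(150, 335) [ 0.291  0.625 -0.548]
(170, 335) [ 0.295  0.624 -0.789]
(355, 155) [nan nan nan]
(430, 155) [ 0.686 -0.28   0.162]
(300, 300) [0.355 0.049 0.017]
(350, 130) [ 0.604 -0.062  0.493]
(100, 100) [0.616 0.324 0.596]
(300, 100) [0.611 0.02  0.591]
(100, 300) [0.371 0.57  0.002]
(400, 290) [ 0.376 -0.214 -0.001]
(350, 232) [ 0.499 -0.078  0.162]
scene
(235, 240) [ 0.31   0.617 -0.656]
(215, 180) [ 0.293  0.62  -0.199]
(200, 100) [0.317 0.633 0.214]
(180, 30) [0.311 0.633 0.5  ]
(165, 60) [0.241 0.634 0.409]
(258, 165) [0.43  0.398 0.059]
(284, 180) [0.494 0.311 0.039]
```

View pics/a.png

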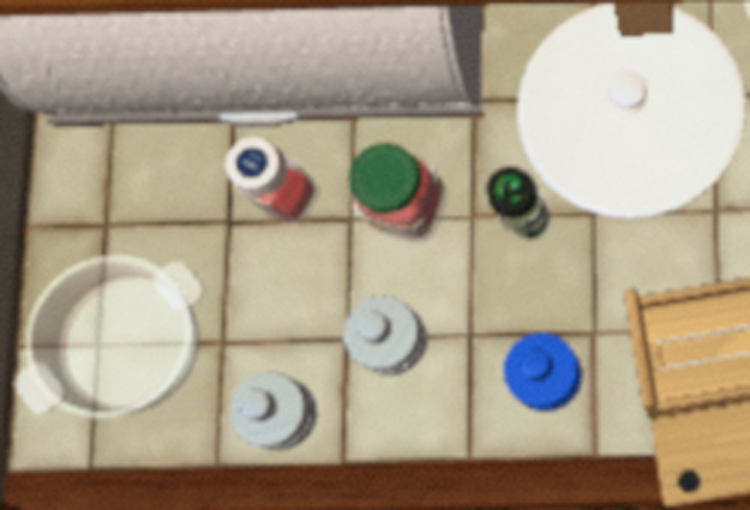

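View pics/b.png

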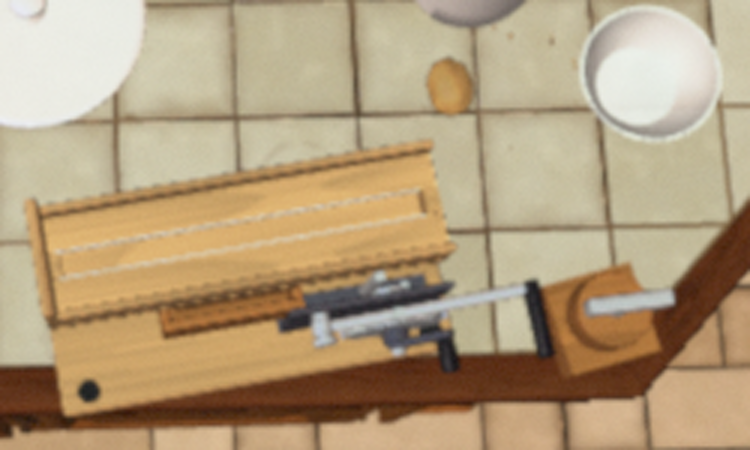

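View pics/c.png

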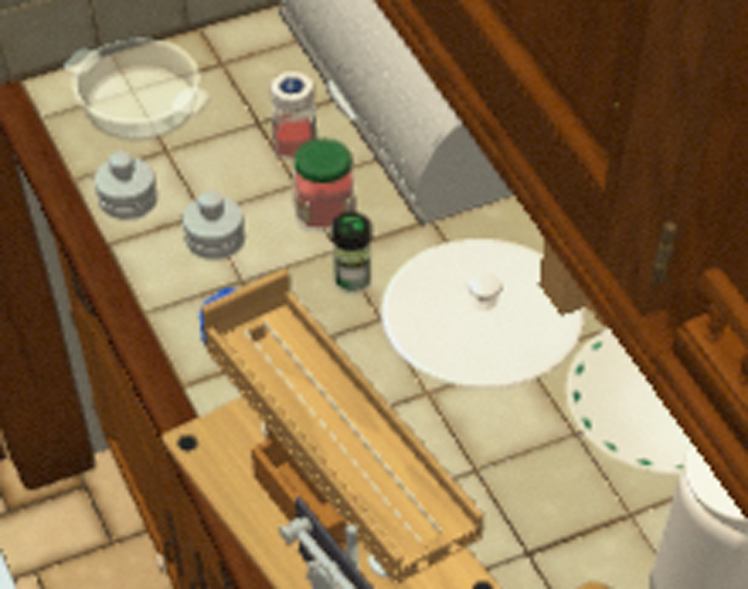

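Candidates: steel weights at (160,277), (197,251), same-shaped blue at (250,264). Only the two grey ones fit (steel); the crops confirm it. Third weight apparently absent. Now measure the poses.

```bash
cat >> h.py <<'E'
def circ(w,c,z0,z1,rad=0.06):
    m=(np.hypot(w[...,0]-c[0],w[...,1]-c[1])<rad)&(w[...,2]>z0)&(w[...,2]<z1)
    p=w[m][:,:2].astype(np.float32)
    if len(p)<6: return None
    return cv2.minEnclosingCircle(p),p.mean(0),len(p)
E
python3 - <<'E'
from h import *
im,d,K,E=load('top0'); w=cloud(d,K,E)
for c in [(.43,.395),(.49,.303),(.457,.17)]:
    print('knob',circ(w,c,.06,.09,.03),'disc',circ(w,c,.03,.05,.05))
Z=w[...,2]
m=(np.abs(Z-.160)<.005)&(w[...,0]>.38)&(w[...,0]<.62)&(w[...,1]<.12)&(w[...,1]>-.3)
m=cv2.morphologyEx(m.astype(np.uint8),cv2.MORPH_OPEN,np.ones((3,3)))
n,l,s,_=cv2.connectedComponentsWithStats(m); k=1+np.argmax(s[1:,4])
p=w[l==k][:,:2].astype(np.float32); print(len(p),np.nanmedian(Z[l==k]),cv2.minAreaRect(p*1000), np.round(cv2.boxPoints(cv2.minAreaRect(p*1000))))
# slot: depth lower inside
mm=(Z>.125)&(Z<.150)&(np.abs(w[...,0]-.5)<.08)&(w[...,1]<.07)&(w[...,1]>-.26)
p=w[mm][:,:2]; print('slot',len(p),p.mean(0), cv2.minAreaRect((p*1000).astype(np.float32)))
# fence top, walls
mm=(Z>.2)&(Z<.22)&(w[...,0]<.62)&(w[...,0]>.38)&(np.abs(w[...,1]-.08)<.06); p=w[mm][:,:2]; print('fence',cv2.minAreaRect((p*1000).astype(np.float32)))
mm=(Z>.173)&(Z<.19)&(w[...,0]<.62)&(w[...,0]>.5)&(np.abs(w[...,1]+.08)<.2); p=w[mm][:,:2]; print('backwall',cv2.minAreaRect((p*1000).astype(np.float32)),np.median(Z[mm]))
# bolt & pawl
for u,v in [(450,270),(450,276),(451,284),(449,266),(447,263),(420,271),(380,278),(418,290),(465,273),(480,271),(490,270)]: print((u,v),np.round(w[v,u],3))
R=E[:3,:3]
mm=(Z>.10)&(Z<.125)&(np.abs(w[...,1]+.4)<.06)&(np.abs(w[...,0]-.4)<.05); p=w[mm][:,:2];print('bar',len(p),cv2.minAreaRect((p*1000).astype(np.float32)),np.median(Z[mm]))
mm=(Z>.06)&(Z<.08)&(np.abs(w[...,1]+.4)<.06)&(np.abs(w[...,0]-.4)<.06); p=w[mm][:,:2];print('collar',len(p),cv2.minEnclosingCircle((p*1000).astype(np.float32)),p.mean(0))
mm=(Z>.022)&(Z<.04)&(np.abs(w[...,1]+.4)<.08)&(np.abs(w[...,0]-.4)<.08); p=w[mm][:,:2];print('stand',len(p),cv2.minAreaRect((p*1000).astype(np.float32)))
E
```

```text
knob (((0.4248720407485962, 0.4058065712451935), 0.013029146939516068), array([0.42487717, 0.404695  ], dtype=float32), 99) disc (((0.4247620701789856, 0.4060074985027313), 0.032455820590257645), array([0.42354798, 0.40238217], dtype=float32), 406)
knob (((0.4883105158805847, 0.3112203776836395), 0.013156198896467686), array([0.4879216 , 0.31033856], dtype=float32), 92) disc (((0.48923295736312866, 0.31148338317871094), 0.03223694488406181), array([0.48699266, 0.30882698], dtype=float32), 388)
knob (((0.45330601930618286, 0.17403560876846313), 0.012982819229364395), array([0.452483  , 0.17356756], dtype=float32), 88) disc (((0.4531386196613312, 0.17441119253635406), 0.032003939151763916), array([0.45141378, 0.17278083], dtype=float32), 391)
3005 0.15983034824425865 ((465.7345886230469, -80.85212707519531), (74.57865142822266, 310.49481201171875), 8.549017906188965) [[ 406.   67.]
 [ 452. -240.]
 [ 526. -229.]
 [ 480.   78.]]
slot 1062 [ 0.46406981 -0.08860942] ((457.774169921875, -90.01408386230469), (78.49949645996094, 311.46099853515625), 0.7996414303779602)
fence ((439.48577880859
[... 230 characters left out ...]
405 -0.31   0.145]
(450, 276) [ 0.39  -0.308  0.149]
(451, 284) [ 0.372 -0.309  0.149]
(449, 266) [ 0.414 -0.308  0.146]
(447, 263) [ 0.421 -0.304  0.148]
(420, 271) [ 0.407 -0.243  0.13 ]
(380, 278) [ 0.394 -0.148  0.119]
(418, 290) [ 0.365 -0.241  0.1  ]
(465, 273) [ 0.403 -0.358  0.102]
(480, 271) [ 0.405 -0.39   0.116]
(490, 270) [ 0.406 -0.414  0.118]
bar 181 ((408.0309143066406, -391.95587158203125), (14.680027961730957, 70.61573791503906), 4.565600395202637) 0.11488314897889175
collar 378 ((408.1684875488281, -392.6287536621094), 32.443519592285156) [ 0.40575494 -0.38962535]
stand 424 ((406.59881591796875, -393.36065673828125), (80.1273422241211, 82.65821838378906), 14.24105167388916)
```

```bash
cat >> h.py <<'E'
from scipy.spatial.transform import Rotation as Rn
PSI=0.149; T0=np.array([.4635,-.066])
def tw(x,y): # press/tray -> world
    c,s=np.cos(PSI),np.sin(PSI); return T0+np.array([c*x-s*y,s*x+c*y])
def wt(p):
    c,s=np.cos(PSI),np.sin(PSI); q=np.asarray(p)[:2]-T0; return np.array([c*q[0]+s*q[1],-s*q[0]+c*q[1]])
def go(tgt,s=None):
    s=s or telemetry.state(); R=Rn.from_quat(s['eef_rot']).as_matrix()
    print('clk',round(s['clock'],2),'pos',np.round(s['tool_pos'],4),'yaw',round(np.arctan2(R[1,0],R[0,0]),4),'tilt',round(np.arccos(min(1,-R[2,2])),4),'F',np.round(s['force'],1),'op',round(s['opening'],3),'j',np.round(s['joints'],2))
    if tgt is not None: print('  tool-shift mm',np.round(R.T@(np.array(tgt)-s['tool_pos'])*1000,1))
E
python3 -c "
from h import *
for n in ['wrist0']:
    im,d,K,E=load(n); s=telemetry.state(); R=Rn.from_quat(s['eef_rot']).as_matrix(); c=-E[:3,:3].T@E[:3,3]; print('cam in tool',R.T@(c-s['tool_pos']), R.T@E[:3,:3].T)
print(tw(0,.104),tw(0,.037),tw(0,-.135),wt((.39,-.308)),wt((.408,-.3925)))
"
```

```text
cam in tool [ 0.07924553  0.00078747 -0.13299701] [[ 9.26550916e-04 -9.50843305e-01 -3.09671035e-01]
 [ 9.99999536e-01  7.99738798e-04  5.36453803e-04]
 [-2.62427566e-04 -3.09671389e-01  9.50843605e-01]]
[0.44806127 0.03684768] [ 0.45800738 -0.02940996] [ 0.48354065 -0.1995042 ] [-0.10861035 -0.22840762] [-0.10335375 -0.31464345]
```

Call:
carry_out([
  [0, 0, -5],
  [0, 0, -5],
  [0, 0, -5],
  [0, 0, -5],
  [0, 0, -5],
  [0, 0, -5],
  [0, 0, -5],
], spin=[0.162, 0.162, 0.162, 0.162, 0.162, 0.162, 0.162], fingers=60)

```text
clock: 1.02
tool_pos: [0.1555, 0.5273, 0.2741]
eef_rot: [0.756, -0.654, 0.0, 0.0]
force: [0.3, -0.5, -0.5]
opening: 0.702
```

```bash
python3 -c "
from h import *
s=telemetry.state(); go((.27,.42,.274))
s['tool_pos']=np.array([.27,.42,.274]); go((.425,.406,.20),s)
"
```

```text
clk 1.02 pos [0.1555 0.5273 0.2741] yaw -1.4262 tilt 0.0008 F [ 0.3 -0.5 -0.5] op 0.702 j [ 1.57  0.25  0.19 -0.   -1.51 -1.42]
  tool-shift mm [ 1.227e+02 -9.790e+01  1.000e-01]
clk 1.02 pos [0.27  0.42  0.274] yaw -1.4262 tilt 0.0008 F [ 0.3 -0.5 -0.5] op 0.702 j [ 1.57  0.25  0.19 -0.   -1.51 -1.42]
  tool-shift mm [  36.1 -151.4   74. ]
```

Call:
carry_out([
  [31, -24, 0],
  [31, -24, 0],
  [31, -25, 0],
  [30, -25, 0],
  [9, -38, 0],
  [9, -38, 15],
  [9, -38, 30],
  [9, -37, 29],
  [0, 0, 0],
  [0, 0, 0],
], spin=[0, 0, 0, 0, 0, 0, 0, 0, 0, 0])

```text
clock: 2.28
tool_pos: [0.4255, 0.4076, 0.2005]
eef_rot: [0.758, -0.652, 0.0, -0.0]
force: [0.1, 0.0, -0.0]
opening: 0.703
```

```bash
python3 - <<'E'
from h import *
im,d,P=snap('wrist','w1'); w=cloud(d,P['K'],P['extrinsics'])
for c in [(.425,.406),(.4885,.311)]:
    print('knob',circ(w,c,.065,.09,.035),'disc',circ(w,c,.036,.05,.05))
im,d,P=snap('top','t1'); w=cloud(d,P['K'],P['extrinsics'])
for c in [(.425,.406),(.4885,.311)]:
    print('top knob',circ(w,c,.065,.09,.035))
go((.425,.406,.054))
E
```

```text
knob (((0.4238085150718689, 0.4091661870479584), 0.012847710400819778), array([0.4240584 , 0.40791366], dtype=float32), 779) disc (((0.4237169027328491, 0.40941134095191956), 0.03202139958739281), array([0.4243499 , 0.40576822], dtype=float32), 3002)
knob (((0.48764970898628235, 0.3145075738430023), 0.013005735352635384), array([0.4869094, 0.3145499], dtype=float32), 1110) disc (((0.48776572942733765, 0.3145628273487091), 0.03201930597424507), array([0.4862028 , 0.31394896], dtype=float32), 4198)
top knob (((0.42530152201652527, 0.405983030796051), 0.013352586887776852), array([0.42483056, 0.40521383], dtype=float32), 93)
top knob (((0.48890089988708496, 0.31114837527275085), 0.012873755767941475), array([0.48858044, 0.31061348], dtype=float32), 84)
clk 2.38 pos [0.4252 0.4081 0.2015] yaw -1.4199 tilt 0.0021 F [-1.  -0.2 -0.2] op 0.699 j [ 1.03  0.34  0.14  0.   -1.36 -0.88]
  tool-shift mm [  2.3   0.7 147.5]
```

View pics/w1.png

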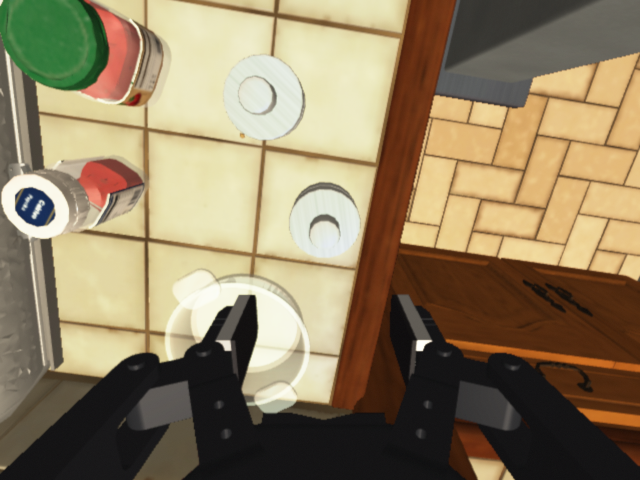

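Wrist view: steel weights A at (325,232) and B at (257,95), nothing in the way. Descending on A.

Call:
carry_out([
  [0, 1, 40],
  [0, 0, 40],
  [0, 0, 35],
  [0, 0, 20],
  [0, 0, 12],
  [0, 0, 0],
  [0, 0, 0],
], spin=[0, 0, 0, 0, 0, 0, 0])

```text
clock: 3.25
tool_pos: [0.4249, 0.4082, 0.0547]
eef_rot: [0.758, -0.652, -0.0, -0.001]
force: [0.7, 0.0, 0.6]
opening: 0.704
```

Call:
carry_out([
  [0, 0, 0],
  [0, 0, 0],
  [0, 0, 0],
  [0, 0, 0],
  [0, 0, 0],
  [0, 0, 0],
], spin=[0, 0, 0, 0, 0, 0], fingers=10, grip_force=50)

```text
clock: 4.0
tool_pos: [0.425, 0.4078, 0.0541]
eef_rot: [0.758, -0.652, 0.0, -0.001]
force: [0.4, -0.1, 6.4]
opening: 0.285
```

Call:
carry_out([
  [0, 0, -20],
  [0, 0, -40],
  [0, 0, -50],
  [0, 0, -50],
  [0, 0, -45],
  [0, 0, 0],
], spin=[0, 0, 0, 0, 0, 0])

```text
clock: 4.75
tool_pos: [0.4253, 0.4083, 0.2612]
eef_rot: [0.758, -0.652, -0.0, -0.003]
force: [0.6, 0.2, -5.0]
opening: 0.285
```

```bash
python3 - <<'E'
from h import *
im,d,P=snap('wrist','w2')
p=tw(0,.103); go((p[0],p[1],.26))
E
```

```text
clk 4.8 pos [0.4242 0.4077 0.2582] yaw -1.4209 tilt 0.0015 F [-0.1  0.1 -5.4] op 0.286 j [ 1.03  0.33  0.26 -0.   -1.5  -0.88]
  tool-shift mm [371.2  31.8  -2.3]
```

View pics/w2.png

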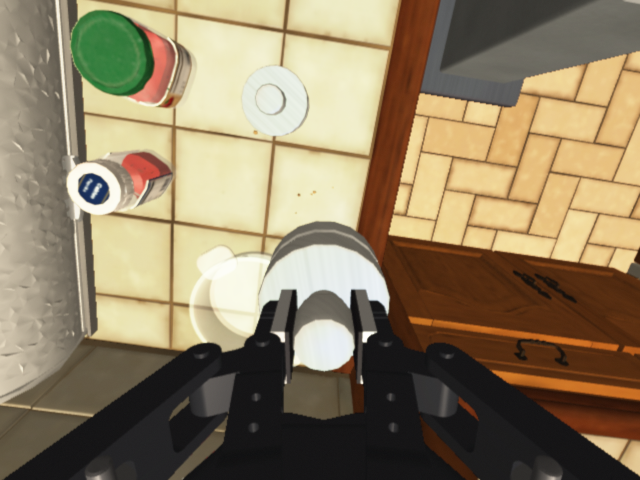

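Weight A is held (knob between the pads at (322,345)). Carrying it over the tray.

Call:
carry_out([
  [0, 0, -17],
  [20, 4, -17],
  [40, 4, 0],
  [40, 4, 0],
  [40, 4, 0],
  [40, 4, 0],
  [40, 4, 0],
  [40, 4, 0],
  [40, 4, 0],
  [35, 0, 0],
  [26, 0, 0],
  [10, 0, 0],
  [0, 0, 0],
  [0, 0, 0],
], spin=[0, 0, 0, 0, 0, 0, 0, 0, 0, 0, 0, 0, 0, 0])

```text
clock: 6.55
tool_pos: [0.448, 0.0363, 0.2919]
eef_rot: [0.758, -0.652, -0.0, 0.0]
force: [0.2, -1.1, -5.0]
opening: 0.288
```

```bash
python3 - <<'E'
from h import *
im,d,P=snap('wrist','w3'); w=cloud(d,P['K'],P['extrinsics'])
p=tw(0,.103); go((p[0],p[1],.217))
Z=w[...,2]
q=np.stack([*(np.moveaxis((w[...,:2]-T0)@np.array([[np.cos(PSI),-np.sin(PSI)],[np.sin(PSI),np.cos(PSI)]]),-1,0))],-1)
m=(Z>.195)&(Z<.22)&(q[...,1]>.12)&(q[...,1]<.17)&(abs(q[...,0])<.06); print('fence',m.sum(),np.percentile(q[m],[1,50,99],axis=0) if m.sum() else '')
for nm,sg in (('back',1),('front',-1)):
    m=(Z>.173)&(Z<.19)&(abs(q[...,0]-sg*.042)<.012)&(q[...,1]<.05)&(q[...,1]>-.15)
    if m.sum(): print(nm,m.sum(),np.percentile(q[m][:,0],[1,50,99]),np.polyfit(q[m][:,1],q[m][:,0],1))
m=(Z>.13)&(Z<.152)&(abs(q[...,0])<.02)&(q[...,1]<.03)&(q[...,1]>-.15)
if m.sum(): print('slot',m.sum(),np.percentile(q[m][:,0],[1,50,99]),np.polyfit(q[m][:,1],q[m][:,0],1))
m=(abs(Z-.16)<.004)&(abs(q[...,0])<.03)&(q[...,1]<.03)&(q[...,1]>-.15); print('floor',np.median(Z[m]))
E
```

```text
clk 6.6 pos [0.4481 0.0364 0.292 ] yaw -1.4199 tilt 0.0006 F [-0.4  0.  -3.4] op 0.288 j [ 0.43  0.04 -0.01 -0.   -1.52 -0.28]
  tool-shift mm [ 0.6 -0.  75. ]
fence 0 
back 1877 [0.03509199 0.03817592 0.04209199] [-0.00068586  0.0382543 ]
front 1885 [-0.04768042 -0.04370574 -0.04062918] [-0.00049512 -0.043781  ]
slot 3729 [-0.01328671 -0.00308965  0.00733074] [-0.00103739 -0.00299879]
floor 0.15819542012767673
```

View pics/w3.png

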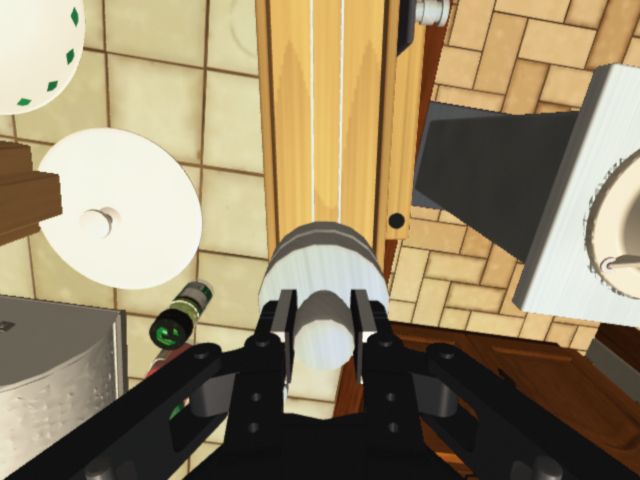

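Call:
carry_out([
  [1, 2.5, 10],
  [0, 0, 25],
  [0, 0, 20],
  [0, 0, 12],
  [0, 0, 5],
  [0, 0, 2],
  [0, 0, 0],
  [0, 0, 0],
], spin=[0, 0, 0, 0, 0, 0, 0, 0])

```text
clock: 7.6
tool_pos: [0.4463, 0.0345, 0.2188]
eef_rot: [0.758, -0.652, 0.0, -0.0]
force: [0.1, -0.7, -3.7]
opening: 0.287
```

```bash
sed -i 's/T0=np.array(\[.4635,-.066\])/T0=np.array([.461,-.0664])/' h.py; python3 - <<'E'
from h import *
p=tw(0,.102); go((p[0],p[1],.2155))
E
```

```text
clk 7.6 pos [0.4463 0.0345 0.2188] yaw -1.4208 tilt 0.0011 F [ 0.1 -0.7 -3.7] op 0.287 j [ 0.43  0.06 -0.18  0.   -1.33 -0.28]
  tool-shift mm [-0.   0.5  3.3]
```

Call:
carry_out([
  [0, 0, 1.5],
  [0, 0, 1.5],
  [0, 0, 1],
  [0, 0, 0],
], spin=[0, 0, 0, 0])

```text
clock: 8.1
tool_pos: [0.4459, 0.0344, 0.2142]
eef_rot: [0.758, -0.652, -0.0, 0.0]
force: [-0.6, -0.4, -4.5]
opening: 0.29
```

Call:
carry_out([
  [0, 0, 1],
  [0, 0, 0],
  [0, 0, 1],
  [0, 0, 0],
], spin=[0, 0, 0, 0])

```text
clock: 8.6
tool_pos: [0.4462, 0.0344, 0.2136]
eef_rot: [0.758, -0.652, 0.001, -0.001]
force: [-4.1, 0.9, 5.7]
opening: 0.285
```

Call:
carry_out([
  [0, 0, 0],
  [0, 0, 0],
  [0, 0, 0],
  [0, 0, -5],
  [0, 0, -20],
  [0, 0, -40],
  [0, 0, -40],
  [0, 0, 0],
], spin=[0, 0, 0, 0, 0, 0, 0, 0], fingers=55)

```text
clock: 9.6
tool_pos: [0.4475, 0.0346, 0.3208]
eef_rot: [0.758, -0.652, 0.002, -0.003]
force: [-0.4, -0.3, -2.3]
opening: 0.639
```

```bash
cat >> h.py <<'E'
def tq(w):
    c,s=np.cos(PSI),np.sin(PSI); q=w.copy(); a=w[...,:2]-T0; q[...,0]=c*a[...,0]+s*a[...,1]; q[...,1]=-s*a[...,0]+c*a[...,1]; return q
def knobs(w):
    # knobs anywhere on tray, in tray frame
    q=tq(w); m=(q[...,2]>.222)&(q[...,2]<.245)&(abs(q[...,0])<.06)&(abs(q[...,1])<.19)
    n,l,s,_=cv2.connectedComponentsWithStats(m.astype(np.uint8))
    for k in range(1,n):
        if s[k,4]>20: print('  tray knob',cv2.minEnclosingCircle((q[l==k][:,:2]*1000).astype(np.float32)),s[k,4])
E
python3 - <<'E'
from h import *
for n in ('top','wrist'):
    im,d,P=snap(n,n[0]+'4'); w=cloud(d,P['K'],P['extrinsics']); print(n); knobs(w)
    print(circ(w,(.4885,.311),.065,.09,.05))
go((.4883,.3125,.30))
E
```

```text
top
None
wrist
  tray knob ((-0.32078149914741516, 103.2942886352539), 12.884967803955078) 1091
(((0.4875197112560272, 0.31319716572761536), 0.013211691752076149), array([0.48695236, 0.31117103], dtype=float32), 269)
clk 9.7 pos [0.446  0.0346 0.3173] yaw -1.4208 tilt 0.0007 F [ 0.8 -0.4 -0.5] op 0.647 j [ 0.43  0.04  0.04 -0.   -1.58 -0.28]
  tool-shift mm [-268.5  -83.3   17.5]
```

View pics/t4.png

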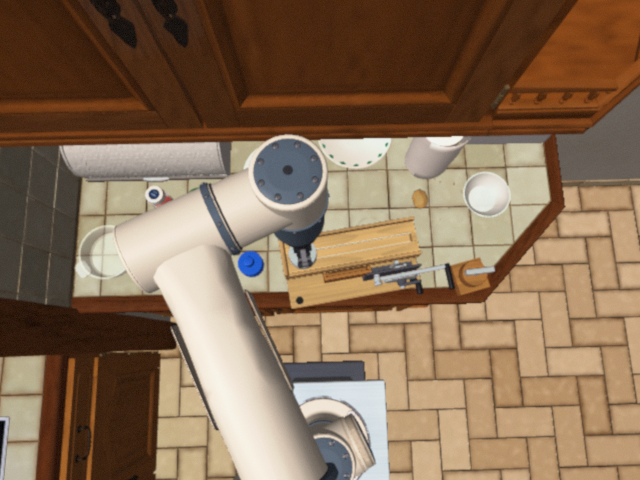

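```bash
python3 - <<'E'
from h import *
im,d,K,E=load('t4'); w=cloud(d,K,E)
for u,v in [(288,170),(288,140),(290,134),(320,170),(260,150),(180,220),(288,125),(305,225)]: print((u,v),np.round(w[v,u],3))
E
```

```text
(288, 170) [0.444 0.031 0.737]
(288, 140) [0.482 0.031 0.736]
(290, 134) [0.491 0.029 0.732]
(320, 170) [ 0.444 -0.006  0.736]
(260, 150) [0.47  0.064 0.737]
(180, 220) [0.391 0.16  0.722]
(288, 125) [0.608 0.044 0.511]
(305, 225) [0.402 0.015 0.639]
```

Weight A stands on the tray at about (0, 103) mm. Going to B.

Call:
carry_out([
  [-30, -8, 0],
  [-40, -13, 0],
  [-40, -13, 0],
  [-40, -13, 0],
  [-40, -13, 0],
  [-40, -13, 20],
  [-38, -10, 40],
  [0, 0, 40],
  [0, 0, 0],
], spin=[0, 0, 0, 0, 0, 0, 0, 0, 0])

```text
clock: 10.82
tool_pos: [0.486, 0.3105, 0.2128]
eef_rot: [0.758, -0.652, -0.001, 0.005]
force: [-0.6, -0.6, -0.1]
opening: 0.643
```

```bash
python3 - <<'E'
from h import *
im,d,P=snap('wrist','w5'); w=cloud(d,P['K'],P['extrinsics']); print(circ(w,(.4885,.311),.065,.09,.05))
go((.488,.3135,.054))
E
```

```text
(((0.4878125786781311, 0.3141150176525116), 0.012952419929206371), array([0.48796478, 0.3128892 ], dtype=float32), 714)
clk 10.88 pos [0.4875 0.3109 0.2161] yaw -1.4206 tilt 0.0043 F [0.6 0.3 0.4] op 0.644 j [ 0.84  0.32  0.14  0.   -1.39 -0.69]
  tool-shift mm [ -3.   -1.4 162.1]
```

Call:
carry_out([
  [-3, -1, 30],
  [0, 0, 40],
  [0, 0, 40],
  [0, 0, 30],
  [0, 0, 16],
  [0, 0, 5],
  [0, 0, 0],
  [0, 0, 0],
], spin=[0, 0, 0, 0, 0, 0, 0, 0])

```text
clock: 11.88
tool_pos: [0.4893, 0.3155, 0.0577]
eef_rot: [0.758, -0.652, 0.0, -0.001]
force: [0.7, 0.1, -0.7]
opening: 0.643
```

```bash
python3 - <<'E'
from h import *
go((.488,.3135,.054))
E
```

```text
clk 11.88 pos [0.4893 0.3155 0.0577] yaw -1.4206 tilt 0.0024 F [ 0.7  0.1 -0.7] op 0.643 j [ 0.84  0.43 -0.12  0.   -1.02 -0.69]
  tool-shift mm [1.8 1.6 3.7]
```

Call:
carry_out([
  [1, 1, 3],
  [0, 0, 0],
  [0, 0, 0],
  [0, 0, 0],
  [0, 0, 0],
  [0, 0, 0],
  [0, 0, 0],
], spin=[0, 0, 0, 0, 0, 0, 0], fingers=10)

```text
clock: 12.75
tool_pos: [0.4878, 0.3138, 0.0534]
eef_rot: [0.758, -0.652, 0.0, -0.0]
force: [0.8, -0.2, 1.2]
opening: 0.29
```

Call:
carry_out([
  [0, 0, -20],
  [0, 0, -45],
  [0, 0, -50],
  [0, 0, -50],
  [0, 0, -50],
  [0, 0, -23],
  [0, 0, 0],
], spin=[0, 0, 0, 0, 0, 0, 0])

```text
clock: 13.62
tool_pos: [0.4879, 0.3143, 0.292]
eef_rot: [0.758, -0.652, -0.0, -0.001]
force: [0.2, 0.4, -4.1]
opening: 0.292
```

```bash
python3 - <<'E'
from h import *
im,d,P=snap('wrist','w6')
p=tw(0,.033); go((p[0],p[1],.29))
E
```

```text
clk 13.68 pos [0.4872 0.314  0.29  ] yaw -1.4207 tilt 0.0018 F [-0.3 -0.7 -3.2] op 0.285 j [ 0.84  0.31  0.31 -0.   -1.57 -0.69]
  tool-shift mm [3.392e+02 8.270e+01 1.000e-01]
```

View pics/w6.png

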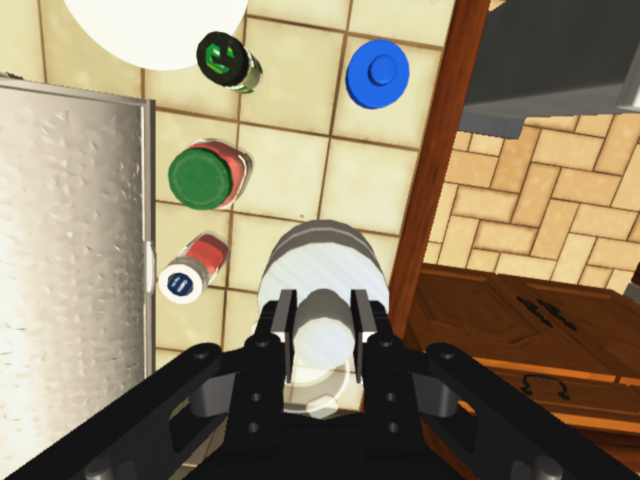

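B is held ((322,345)); raising to pass over A.

Call:
carry_out([
  [0, 0, -20],
  [20, 10, -20],
  [40, 14, 0],
  [40, 14, 0],
  [40, 14, 0],
  [40, 14, 0],
  [40, 12, 0],
  [40, 5, 0],
  [40, 0, 0],
  [25, 0, 0],
  [14, 0, 0],
  [0, 0, 0],
  [0, 0, 0],
], spin=[0, 0, 0, 0, 0, 0, 0, 0, 0, 0, 0, 0, 0])

```text
clock: 15.3
tool_pos: [0.4561, -0.0333, 0.3309]
eef_rot: [0.758, -0.652, -0.0, 0.0]
force: [0.0, 0.2, -3.3]
opening: 0.287
```

```bash
python3 - <<'E'
from h import *
p=tw(0,.033); go((p[0],p[1],.214))
E
```

```text
clk 15.3 pos [ 0.4561 -0.0333  0.3309] yaw -1.4203 tilt 0.0007 F [ 0.   0.2 -3.3] op 0.287 j [ 0.27  0.06  0.1  -0.   -1.61 -0.12]
  tool-shift mm [  0.5  -0.  116.9]
```

Call:
carry_out([
  [0.5, 0, 20],
  [0, 0, 40],
  [0, 0, 30],
  [0, 0, 15],
  [0, 0, 6],
  [0, 0, 3],
  [0, 0, 2],
  [0, 0, 0],
  [0, 0, 1],
  [0, 0, 0],
], spin=[0, 0, 0, 0, 0, 0, 0, 0, 0, 0])

```text
clock: 16.55
tool_pos: [0.4564, -0.0343, 0.2144]
eef_rot: [0.758, -0.652, 0.0, -0.0]
force: [0.3, -0.2, -3.5]
opening: 0.288
```

```bash
python3 - <<'E'
from h import *
p=tw(0,.033); go((p[0],p[1],.214))
E
```

```text
clk 16.55 pos [ 0.4564 -0.0343  0.2144] yaw -1.4209 tilt 0.0001 F [ 0.3 -0.2 -3.5] op 0.288 j [ 0.27  0.08 -0.17 -0.   -1.32 -0.12]
  tool-shift mm [-0.6  0.2  0.4]
```

Call:
carry_out([
  [0, 0, 1],
  [0, 0, 0],
  [0, 0, 1],
  [0, 0, 0],
], spin=[0, 0, 0, 0])

```text
clock: 17.05
tool_pos: [0.4566, -0.0344, 0.2129]
eef_rot: [0.758, -0.652, 0.0, -0.0]
force: [-2.0, -0.2, 1.1]
opening: 0.288
```

Call:
carry_out([
  [0, 0, 0],
  [0, 0, 0],
  [0, 0, 0],
  [0, 0, -5],
  [0, 0, -20],
  [0, 0, -40],
  [0, 0, -40],
  [0, 0, 0],
], spin=[0, 0, 0, 0, 0, 0, 0, 0], fingers=55)

```text
clock: 18.05
tool_pos: [0.4579, -0.0344, 0.3209]
eef_rot: [0.758, -0.652, 0.003, -0.003]
force: [0.1, -0.0, -0.4]
opening: 0.648
```

```bash
python3 - <<'E'
from h import *
im,d,P=snap('wrist','w7'); w=cloud(d,P['K'],P['extrinsics']); knobs(w)
im,d,P=snap('scene','s7')
go((.408,-.3925,.32))
E
```

```text
tray knob ((0.1413479447364807, 32.62209701538086), 12.872632026672363) 1079
  tray knob ((-0.3264659643173218, 102.86747741699219), 12.891646385192871) 921
clk 18.15 pos [ 0.4564 -0.0341  0.3173] yaw -1.4208 tilt 0.0007 F [ 0.6  0.5 -0.9] op 0.641 j [ 0.27  0.06  0.07 -0.   -1.58 -0.12]
  tool-shift mm [347.1 101.4  -2.9]
```

View pics/w7.png

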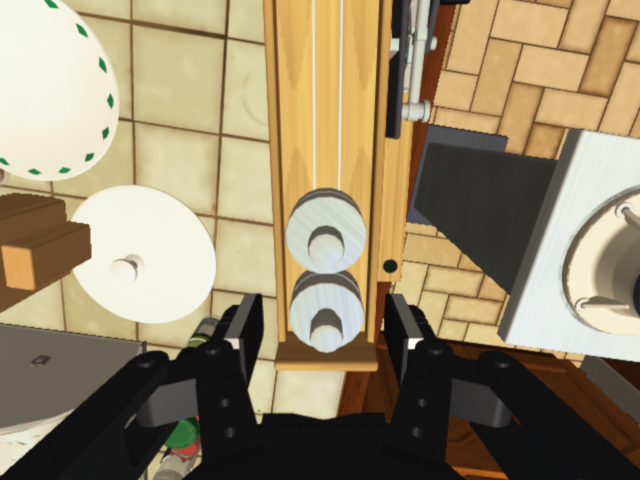

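View pics/s7.png

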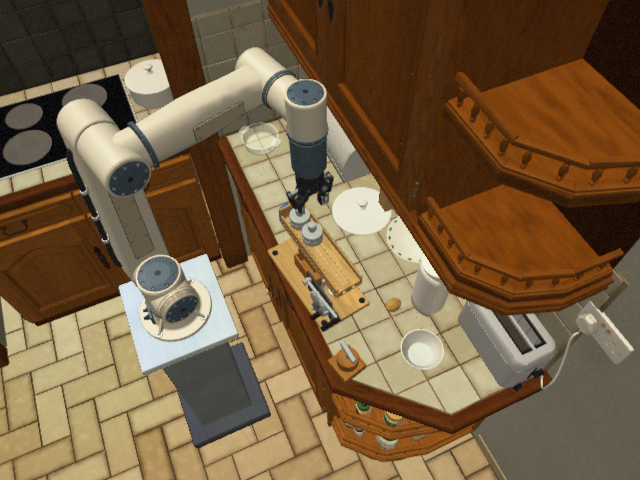

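Both weights upright on the tray: knobs at (325,245) and (326,335), tray y ≈ 33 and 103. No third steel weight in any view. Now the bolt.

Call:
carry_out([
  [30, 8, 0],
  [40, 12, 0],
  [40, 12, 0],
  [40, 12, 0],
  [40, 12, 0],
  [40, 12, 0],
  [40, 12, 10],
  [40, 12, 25],
  [35, 9, 35],
  [0, 0, 0],
  [0, 0, 0],
  [0, 0, 0],
], spin=[0, 0, 0, 0, 0, 0, 0, 0, 0, 0.07, 0, 0])

```text
clock: 19.65
tool_pos: [0.4082, -0.3902, 0.2474]
eef_rot: [0.735, -0.678, 0.0, -0.0]
force: [-0.4, -0.2, -0.1]
opening: 0.648
```

```bash
python3 - <<'E'
from h import *
im,d,P=snap('wrist','w8'); w=cloud(d,P['K'],P['extrinsics']);Z=w[...,2]
mm=(Z>.106)&(Z<.125)&(np.abs(w[...,1]+.4)<.055)&(np.abs(w[...,0]-.4)<.05); p=w[mm][:,:2];print('bar',len(p),cv2.minAreaRect((p*1000).astype(np.float32)),np.median(Z[mm]))
mm=(Z>.06)&(Z<.08)&(np.abs(w[...,1]+.4)<.06)&(np.abs(w[...,0]-.4)<.06); p=w[mm][:,:2];print('collar',len(p),cv2.minEnclosingCircle((p*1000).astype(np.float32)))
go((.408,-.3925,.094))
E
```

```text
bar 1390 ((407.4265441894531, -391.20367431640625), (13.661229133605957, 68.93336486816406), 5.24171781539917) 0.11405611069062602
collar 2409 ((406.9188232421875, -390.9046630859375), 31.873191833496094)
clk 19.7 pos [ 0.4083 -0.3902  0.2476] yaw -1.4891 tilt 0.0006 F [-0.5  0.5 -0.2] op 0.642 j [-0.49  0.28  0.17 -0.   -1.45  0.57]
  tool-shift mm [  2.3   0.5 153.6]
```

View pics/w8.png

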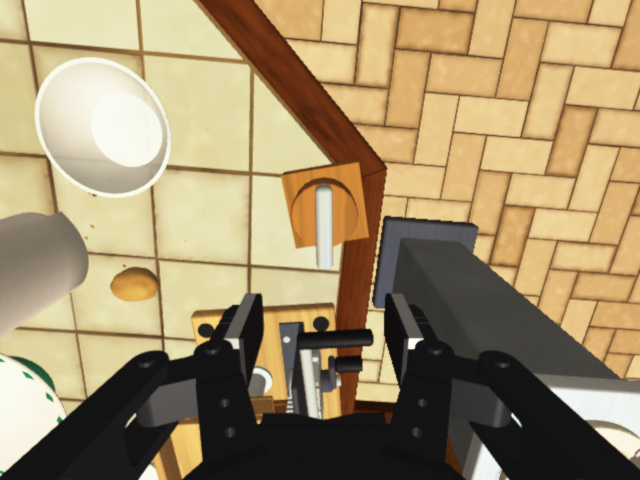

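Bolt bar at (324,225) upright in its stand; clear to grip across x.

Call:
carry_out([
  [1.5, 1, 30],
  [0, 0, 40],
  [0, 0, 40],
  [0, 0, 25],
  [0, 0, 12],
  [0, 0, 6],
  [0, 0, 0],
  [0, 0, 0],
], spin=[0, 0, 0, 0, 0, 0, 0, 0], fingers=40)

```text
clock: 20.7
tool_pos: [0.4078, -0.3925, 0.0954]
eef_rot: [0.735, -0.678, 0.001, -0.0]
force: [0.0, 0.4, 0.5]
opening: 0.469
```

Call:
carry_out([
  [0, 0, 0],
  [0, 0, 0],
  [0, 0, 0],
  [0, 0, 0],
  [0, 0, 0],
  [0, 0, 0],
], spin=[0, 0, 0, 0, 0, 0], fingers=2, grip_force=60)

```text
clock: 21.45
tool_pos: [0.4076, -0.3923, 0.0948]
eef_rot: [0.735, -0.678, 0.001, 0.0]
force: [0.5, 1.3, 5.3]
opening: 0.155
```

Call:
carry_out([
  [0, 0, -10],
  [0, 0, -30],
  [0, 0, -45],
  [0, 0, -45],
  [0, 0, -45],
  [0, 0, -15],
  [0, 0, 0],
  [0, 0, 0],
], spin=[0, 0, 0, 0, 0, 0, 0, 0])

```text
clock: 22.45
tool_pos: [0.4066, -0.3914, 0.2819]
eef_rot: [0.735, -0.678, -0.002, 0.0]
force: [-0.3, -0.2, -1.9]
opening: 0.153
```

```bash
python3 - <<'E'
from h import *
im,d,P=snap('wrist','w9')
p=tw(0,-.130); go((p[0],p[1],.29))
E
```

```text
clk 22.5 pos [ 0.4066 -0.3915  0.282 ] yaw -1.4908 tilt 0.0043 F [ 0.2 -0.7 -2.5] op 0.149 j [-0.49  0.28  0.25 -0.   -1.54  0.57]
  tool-shift mm [-190.   -89.1   -7.7]
```

View pics/w9.png

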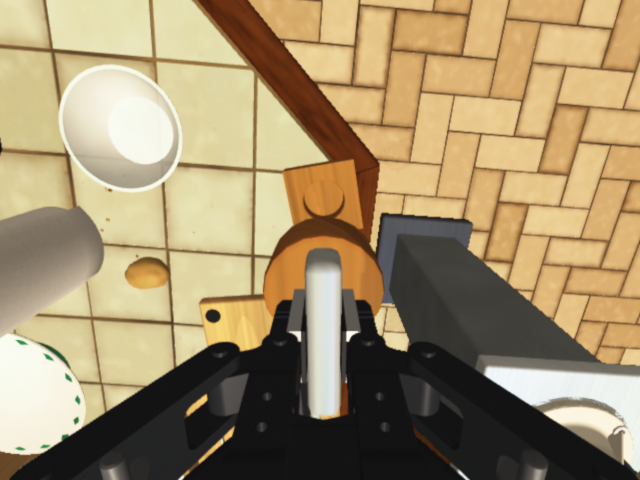

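Bolt held by its bar, shown at (322,330). Turning it parallel to the slot and moving up.

Call:
carry_out([
  [0, 0, -10],
  [0, 0, -8],
  [0, 0, 0],
], spin=[-0.069, 0, 0])

```text
clock: 22.88
tool_pos: [0.4073, -0.3922, 0.3023]
eef_rot: [0.757, -0.653, 0.0, 0.0]
force: [-0.5, -0.6, -1.8]
opening: 0.153
```

```bash
python3 - <<'E'
from h import *
p=tw(0,-.130); go((p[0],p[1],.285))
E
```

```text
clk 22.88 pos [ 0.4073 -0.3922  0.3023] yaw -1.4231 tilt 0.0002 F [-0.5 -0.6 -1.8] op 0.153 j [-0.49  0.28  0.3   0.   -1.59  0.64]
  tool-shift mm [-184.4 -101.2   17.3]
```

Call:
carry_out([
  [-24, -13, 0],
  [-32, -18, 0],
  [-32, -18, 0],
  [-32, -18, 0],
  [-32, -18, 0],
  [-20, -12, 0],
  [-12, -4, 0],
  [0, 0, 0],
  [0, 0, 0],
  [0, 0, 0],
], spin=[0, 0, 0, 0, 0, 0, 0, 0, 0, 0])

```text
clock: 24.12
tool_pos: [0.4795, -0.1958, 0.3022]
eef_rot: [0.757, -0.653, 0.0, 0.0]
force: [-1.1, -0.2, -1.6]
opening: 0.156
```

```bash
python3 - <<'E'
from h import *
p=tw(0,-.130); go((p[0],p[1],.25))
im,d,P=snap('wrist','w10'); w=cloud(d,P['K'],P['extrinsics']); q=tq(w);Z=w[...,2]
for nm,sg in (('back',1),('front',-1)):
    m=(Z>.172)&(Z<.19)&(abs(q[...,0]-sg*.042)<.012)&(abs(q[...,1]+.16)<.015)
    if m.sum()>20: print(nm,m.sum(),np.percentile(q[m][:,0],[2,50,98]))
m=(abs(Z-.16)<.006)&(abs(q[...,0])<.05)&(q[...,1]<-.1); print(m.sum(), np.percentile(q[m],[1,99],axis=0))
c=im[180:420,160:480]; cv2.imwrite('pics/w10c.png',cv2.resize(c,None,fx=2.4,fy=2.4)[:,:,::-1])
im,d,P=snap('top','t10'); c=im[180:300,270:470]; cv2.imwrite('pics/t10c.png',cv2.resize(c,None,fx=4,fy=4)[:,:,::-1])
E
```

```text
clk 24.12 pos [ 0.4795 -0.1958  0.3022] yaw -1.4229 tilt 0.0002 F [-1.1 -0.2 -1.6] op 0.156 j [-0.08  0.18  0.17  0.   -1.56  0.23]
  tool-shift mm [-0.8 -0.9 52.2]
back 289 [0.03751682 0.04041049 0.04426511]
front 294 [-0.04523474 -0.04136708 -0.03833326]
3551 [[-0.03860266 -0.16736118  0.15478788]
 [ 0.03767289 -0.12267762  0.16463477]]
```

View pics/w10.png

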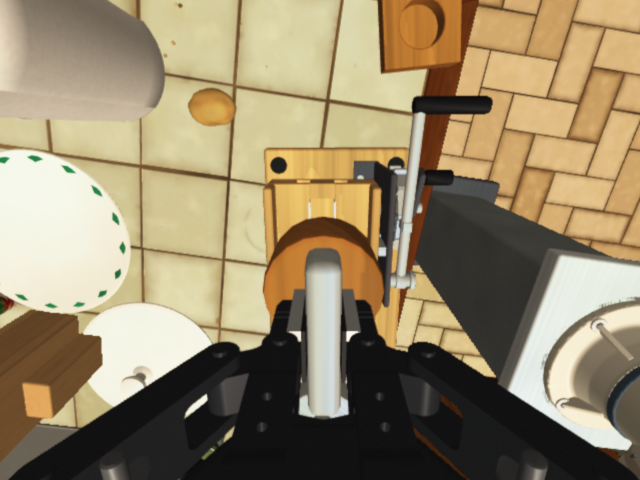

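View pics/t10c.png

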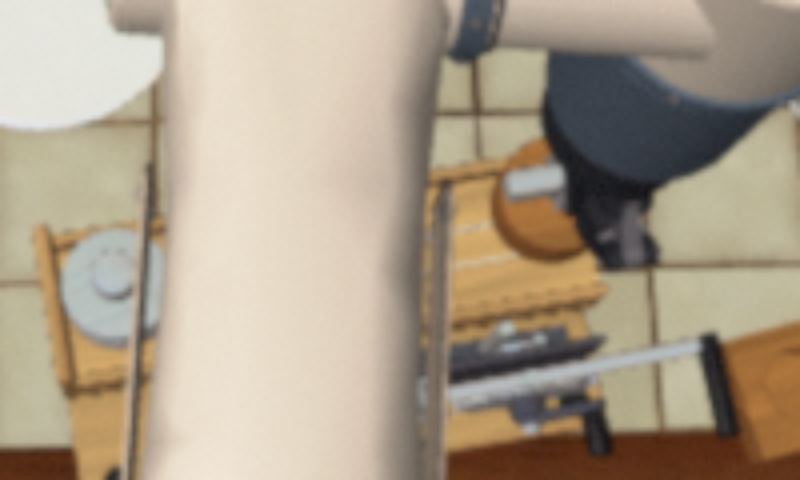

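The bolt is over the slot's end, slot visible at (322,208) just ahead of the collar. Lowering gently.

Call:
carry_out([
  [0, -0.5, 10],
  [0, 0, 20],
  [0, 0, 15],
  [0, 0, 8],
  [0, 0, 0],
  [0, 0, 0],
  [0, 0, 3],
  [0, 0, 3],
  [0, 0, 3],
  [0, 0, 0],
], spin=[0, 0, 0, 0, 0, 0, 0, 0, 0, 0])

```text
clock: 25.48
tool_pos: [0.4801, -0.195, 0.24]
eef_rot: [0.758, -0.653, -0.0, 0.0]
force: [0.3, 0.2, -2.2]
opening: 0.155
```

```bash
python3 - <<'E'
from h import *
p=tw(0,-.130); go((p[0],p[1],.225))
E
```

```text
clk 25.48 pos [ 0.4801 -0.195   0.24  ] yaw -1.4218 tilt 0.0006 F [ 0.3  0.2 -2.2] op 0.155 j [-0.08  0.19  0.03 -0.   -1.41  0.23]
  tool-shift mm [-0.  -0.2 15. ]
```

Call:
carry_out([
  [0, 0, 4],
  [0, 0, 4],
  [0, 0, 3],
  [0, 0, 2],
  [0, 0, 0],
  [0, 0, 1],
  [0, 0, 0],
], spin=[0, 0, 0, 0, 0, 0, 0])

```text
clock: 26.35
tool_pos: [0.4803, -0.1951, 0.2263]
eef_rot: [0.758, -0.653, 0.0, -0.0]
force: [0.5, 0.0, -2.5]
opening: 0.155
```

Call:
carry_out([
  [-10, 0, 0.5],
  [-20, 0, 0],
  [-20, 0, 0],
  [-20, 0, 0],
  [-15, 0, 0],
  [-8, 0, 0],
  [0, 0, 0],
], spin=[0, 0, 0, 0, 0, 0, 0])

```text
clock: 27.22
tool_pos: [0.4665, -0.1027, 0.2259]
eef_rot: [0.758, -0.652, 0.0, -0.0]
force: [0.2, 0.6, -2.1]
opening: 0.155
```

```bash
python3 - <<'E'
from h import *
p=tw(0,-.020); go((p[0],p[1],.225))
E
```

```text
clk 27.23 pos [ 0.4665 -0.1027  0.2259] yaw -1.4209 tilt 0.0002 F [ 0.2  0.6 -2.1] op 0.155 j [ 0.11  0.12 -0.1   0.   -1.36  0.04]
  tool-shift mm [-16.8   0.    0.9]
```

Call:
carry_out([
  [-4, 0, 0],
  [-3, 0, 0],
  [-2, 0, 0],
  [-2, 0, 0],
  [-1, 0, 0],
  [0, 0, 0],
], spin=[0, 0, 0, 0, 0, 0])

```text
clock: 27.98
tool_pos: [0.4647, -0.0912, 0.2257]
eef_rot: [0.758, -0.652, -0.0, -0.0]
force: [1.0, -0.8, -2.5]
opening: 0.152
```

Call:
carry_out([
  [-1, 0, 0],
  [-1, 0, 0],
  [-1, 0, 0],
  [0, 0, 0],
], spin=[0, 0, 0, 0])

```text
clock: 28.48
tool_pos: [0.4642, -0.0881, 0.2257]
eef_rot: [0.758, -0.652, -0.0, -0.0]
force: [0.2, -2.1, -2.0]
opening: 0.154
```

Call:
carry_out([
  [-1, 0, 0],
  [0, 0, 0],
  [-1, 0, 0],
  [0, 0, 0],
], spin=[0, 0, 0, 0])

```text
clock: 28.98
tool_pos: [0.4639, -0.0862, 0.2258]
eef_rot: [0.758, -0.652, -0.0, -0.0]
force: [-0.8, -1.1, -2.8]
opening: 0.155
```

Call:
carry_out([
  [-1, 0, 0],
  [0, 0, 0],
  [-1, 0, 0],
  [0, 0, 0],
], spin=[0, 0, 0, 0])

```text
clock: 29.48
tool_pos: [0.4637, -0.0847, 0.2259]
eef_rot: [0.758, -0.653, 0.0, 0.0]
force: [1.3, -2.9, -2.2]
opening: 0.151
```

Call:
carry_out([
  [-1, 0, 0],
  [0, 0, 0],
  [0, 0, 0],
], spin=[0, 0, 0])

```text
clock: 29.85
tool_pos: [0.4635, -0.0844, 0.2261]
eef_rot: [0.758, -0.653, 0.001, 0.001]
force: [0.5, -6.8, -2.7]
opening: 0.152
```

```bash
python3 - <<'E'
from h import *
im,d,P=snap('wrist','w11'); w=cloud(d,P['K'],P['extrinsics']); knobs(w)
go(None); print(wt(telemetry.state()['tool_pos']))
im,d,P=snap('scene','s11');w=cloud(d,P['K'],P['extrinsics']); knobs(w)
c=im[160:320,240:400]; cv2.imwrite('pics/s11c.png',cv2.resize(c,None,fx=3.7,fy=3.7)[:,:,::-1])
E
```

```text
tray knob ((-0.6862318515777588, -6.365800380706787), 46.05405807495117) 3810
clk 29.9 pos [ 0.4636 -0.0844  0.2261] yaw -1.4221 tilt 0.0022 F [ 0.1 -5.9 -3.1] op 0.155 j [ 0.16  0.1  -0.11  0.   -1.35 -0.01]
[-0.00013557 -0.01817072]
  tray knob ((5.585545539855957, 109.36991882324219), 14.366820335388184) 60
  tray knob ((-8.607156753540039, -31.408721923828125), 22.86688804626465) 49
```

View pics/s11c.png

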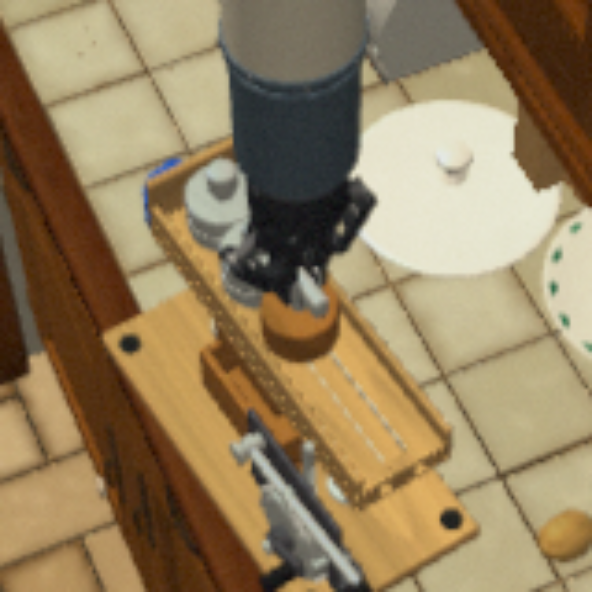

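Row closed: push force climbed to ~7 N with the collar against B at tray y≈−18. Quarter turn now.

Call:
carry_out([
  [0.5, 0, 0],
  [0, 0, 0],
  [0, 0, 0],
  [0, 0, 0],
  [0, 0, 0],
  [0, 0, 0],
  [0, 0, 0],
  [0, 0, 0],
  [0, 0, 0],
  [0, 0, 0],
  [0, 0, 0],
], spin=[0, 0.174, 0.175, 0.174, 0.175, 0.174, 0.175, 0.174, 0.175, 0.175, 0])

```text
clock: 31.32
tool_pos: [0.4636, -0.0832, 0.2257]
eef_rot: [-0.075, 0.997, 0.001, 0.0]
force: [-0.1, -0.1, -2.6]
opening: 0.153
```

```bash
python3 - <<'E'
from h import *
go(None); s=telemetry.state(); print(wt(s['tool_pos']),s['wrist_torque'])
E
```

```text
clk 31.32 pos [ 0.4636 -0.0832  0.2257] yaw -2.9911 tilt 0.0012 F [-0.1 -0.1 -2.6] op 0.153 j [ 0.16  0.1  -0.11 -0.   -1.35 -1.58]
[ 5.77411028e-05 -1.69941273e-02] [-0.02418624 -0.01807465 -0.02836365]
```

Call:
carry_out([
  [0, 0.5, 0.5],
  [0, 0, 0],
], spin=[0, 0])

```text
clock: 31.58
tool_pos: [0.4635, -0.0831, 0.2252]
eef_rot: [-0.075, 0.997, 0.0, -0.0]
force: [-0.8, 0.2, -2.1]
opening: 0.153
```

Call:
carry_out([
  [0, 0, 0],
  [0, 0, 0],
  [0, 0, 0],
  [0, 0, -4],
  [0, 0, -20],
  [0, 0, -40],
  [0, 0, -30],
  [0, 0, 0],
], spin=[0, 0, 0, 0, 0, 0, 0, 0], fingers=32)

```text
clock: 32.58
tool_pos: [0.4646, -0.0835, 0.3221]
eef_rot: [-0.074, 0.997, -0.0, 0.003]
force: [0.5, -0.2, -0.5]
opening: 0.377
```

```bash
cat > chk.py <<'E'
from h import *
import sys
im,d,P=snap('wrist','w'+sys.argv[1]); w=cloud(d,P['K'],P['extrinsics']); q=tq(w); Z=w[...,2]; knobs(w)
m=(Z>.23)&(Z<.26)&(abs(q[...,0])<.05)&(abs(q[...,1]+.02)<.05)
if m.sum()>50: print('bar',cv2.minAreaRect((q[m][:,:2]*1000).astype(np.float32)),np.percentile(Z[m],[10,50,90]))
m=(Z>.19)&(Z<.208)&(abs(q[...,0])<.05)&(abs(q[...,1]+.03)<.04)
if m.sum()>50: print('tops .19-.21 x/y range',np.percentile(q[m],[1,99],axis=0).round(4).tolist())
go(None)
E
python3 chk.py 12
```

```text
tray knob ((1.03643798828125, -16.024978637695312), 34.867374420166016) 2055
  tray knob ((5.689271926879883, 46.25685119628906), 12.963394165039062) 1097
  tray knob ((5.808591842651367, 109.95539093017578), 12.986433982849121) 1188
bar ((0.9041748046875, -17.329557418823242), (13.929056167602539, 69.45728302001953), 89.71376037597656) [0.24113754 0.24358634 0.24463038]
tops .19-.21 x/y range [[-0.0295, -0.0471, 0.1924], [0.0279, 0.0094, 0.1996]]
clk 32.62 pos [ 0.4639 -0.0833  0.3203] yaw -2.9928 tilt 0.0025 F [ 0.1 -0.6  0.1] op 0.376 j [ 0.16  0.08  0.1  -0.   -1.59 -1.58]
```

View pics/w12.png

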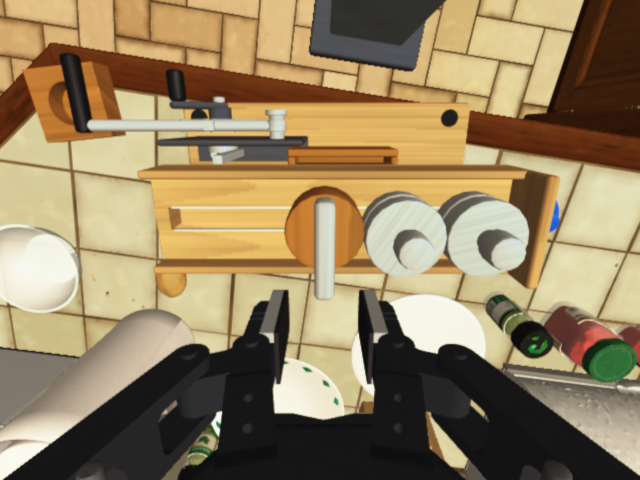

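Bolt locked across at (324,245) against B (415,235), then A (500,235): centres −17, 46, 110 mm, closed. Now measure the pawl handle (black bar at (75,93)).

```bash
python3 - <<'E'
from h import *
im,d,K,E=load('w12'); w=cloud(d,K,E); q=tq(w);Z=w[...,2]
g=im.max(-1)<70
m=g&(Z>.12)&(Z<.17)&(abs(q[...,1]+.23)<.03)&(abs(q[...,0]+.11)<.05)
print(m.sum(),cv2.minAreaRect((q[m][:,:2]*1000).astype(np.float32)),np.percentile(q[m],[2,50,98],axis=0).round(4).tolist())
im,d,K,E=load('top0'); w=cloud(d,K,E); q=tq(w);Z=w[...,2]; g=im.max(-1)<70
m=g&(Z>.12)&(Z<.17)&(abs(q[...,1]+.23)<.03)&(abs(q[...,0]+.11)<.05)
print('top',m.sum(),cv2.minAreaRect((q[m][:,:2]*1000).astype(np.float32)),np.percentile(q[m],[2,50,98],axis=0).round(4).tolist())
p=tw(-.107,-.2285); go((*p,.25))
E
```

```text
1393 ((-104.13755798339844, -225.93072509765625), (61.15380859375, 13.456048965454102), 0.46580231189727783) [[-0.1329, -0.2312, 0.1373], [-0.1069, -0.2239, 0.1442], [-0.0752, -0.2201, 0.1465]]
top 119 ((-105.21748352050781, -227.9178466796875), (57.93598937988281, 11.350317001342773), 0.3727133274078369) [[-0.133, -0.2329, 0.1403], [-0.107, -0.2275, 0.1457], [-0.0773, -0.2224, 0.1499]]
clk 32.62 pos [ 0.4639 -0.0833  0.3203] yaw -2.9928 tilt 0.0025 F [ 0.1 -0.6  0.1] op 0.376 j [ 0.16  0.08  0.1  -0.   -1.59 -1.58]
  tool-shift mm [ 107.5 -211.4   70. ]
```

Call:
carry_out([
  [10, -25, 0],
  [15, -35, 0],
  [15, -35, 0],
  [15, -35, 10],
  [15, -35, 20],
  [20, -30, 20],
  [20, -14, 20],
  [0, 0, 0],
  [0, 0, 0],
], spin=[0, 0, 0, 0, 0, 0, 0, 0, 0])

```text
clock: 33.75
tool_pos: [0.3859, -0.3062, 0.2494]
eef_rot: [-0.074, 0.997, -0.0, -0.0]
force: [-0.2, 0.4, 1.1]
opening: 0.371
```

```bash
python3 - <<'E'
from h import *
p=tw(-.110,-.2265); 
im,d,P=snap('wrist','w13'); w=cloud(d,P['K'],P['extrinsics']); q=tq(w);Z=w[...,2]; g=im.max(-1)<70
m=g&(Z>.12)&(Z<.17)&(abs(q[...,1]+.23)<.03)&(abs(q[...,0]+.11)<.05)
print(m.sum(),cv2.minAreaRect((q[m][:,:2]*1000).astype(np.float32)),np.percentile(q[m],[2,50,98],axis=0).round(4).tolist())
go((*p,.129))
E
```

```text
1317 ((-104.91015625, -227.32369995117188), (12.151399612426758, 60.66520690917969), 89.5608139038086) [[-0.1347, -0.2334, 0.1409], [-0.1072, -0.2274, 0.1445], [-0.0765, -0.2215, 0.1464]]
clk 33.8 pos [ 0.3862 -0.3061  0.2497] yaw -2.9922 tilt 0.0007 F [ 0.8 -0.4  0. ] op 0.372 j [-0.35  0.14 -0.01  0.   -1.42 -1.07]
  tool-shift mm [  0.5  -0.5 120.7]
```

View pics/w13.png

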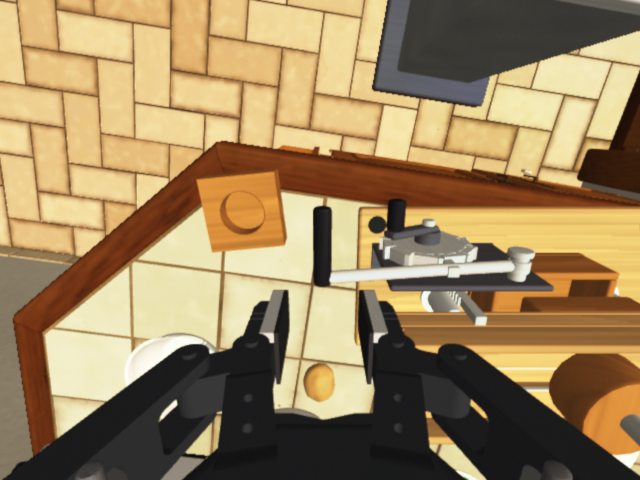

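Pawl handle at (322,245), lined up between the fingers. Descending.

Call:
carry_out([
  [0, -1, 30],
  [0, 0, 40],
  [0, 0, 25],
  [0, 0, 15],
  [0, 0, 7],
  [0, 0, 3],
  [0, 0, 0],
  [0, 0, 0],
], spin=[0, 0, 0, 0, 0, 0, 0, 0])

```text
clock: 34.8
tool_pos: [0.3862, -0.3075, 0.13]
eef_rot: [-0.074, 0.997, -0.0, 0.001]
force: [-1.1, 0.2, 0.2]
opening: 0.371
```

Call:
carry_out([
  [0, 0, 0],
  [0, 0, 0],
  [0, 0, 0],
  [0, 0, 0],
  [0, 0, 0],
], spin=[0, 0, 0, 0, 0], fingers=2, grip_force=40)

```text
clock: 35.42
tool_pos: [0.386, -0.3073, 0.1297]
eef_rot: [-0.074, 0.997, -0.0, 0.0]
force: [0.2, 3.7, 4.9]
opening: 0.145
```

Call:
carry_out([
  [0, 0.8, -4.9],
  [0, 1, -4.9],
  [0, 1.1, -4.9],
  [0, 1.3, -4.8],
  [0, 1.4, -4.8],
  [0, 1.5, -4.8],
  [0, 1.7, -4.7],
  [0, 1.8, -4.7],
  [0, 2, -4.6],
  [0, 2.1, -4.6],
  [0, 0, 0],
], spin=[0, 0, 0, 0, 0, 0, 0, 0, 0, 0, 0])

```text
clock: 36.8
tool_pos: [0.3839, -0.2933, 0.1779]
eef_rot: [-0.074, 0.997, -0.001, 0.0]
force: [0.9, -5.4, 0.9]
opening: 0.151
```

```bash
cat > tr.py <<'E'
from h import *
import sys
go(None)
im,d,P=snap('scene','s'+sys.argv[1]); w=cloud(d,P['K'],P['extrinsics']); q=tq(w)
m=(abs(q[...,0])<.03)&(q[...,1]>-.14)&(q[...,1]<-.06)&(q[...,2]>.09)&(q[...,2]<.175); print('floor z',m.sum(),np.median(q[...,2][m]) if m.any() else None)
c=im[200:360,270:430]; cv2.imwrite('pics/s%sc.png'%sys.argv[1],cv2.resize(c,None,fx=3.7,fy=3.7)[:,:,::-1])
E
python3 tr.py 14
```

```text
clk 36.8 pos [ 0.3839 -0.2933  0.1779] yaw -2.9925 tilt 0.0018 F [ 0.9 -5.4  0.9] op 0.151 j [-0.33  0.15 -0.18  0.   -1.24 -1.1 ]
floor z 79 0.15535813270991472
```

View pics/s14c.png

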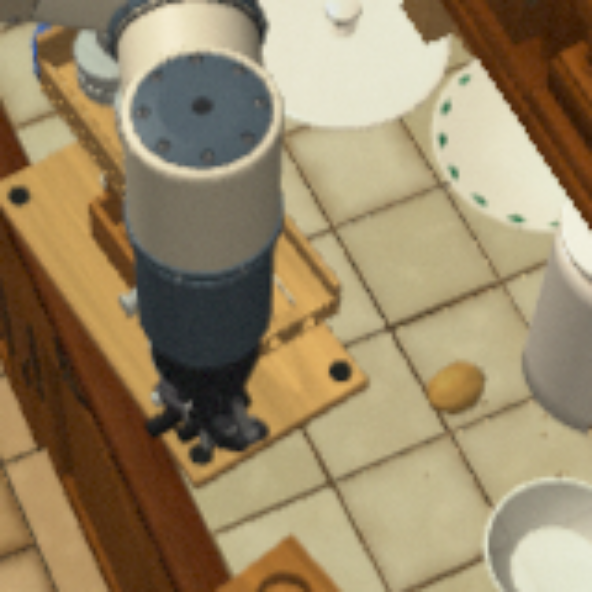

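Pawl lifted about 48 mm; the tray has begun to sink (floor ≈155 mm). Holding.

Call:
carry_out([
  [0, 0, 0],
  [0, 0, 0],
  [0, 0, 0],
  [0, 0, 0],
  [0, 0, 0],
  [0, 0, 0],
  [0, 0, 0],
  [0, 0, 0],
  [0, 0, 0],
  [0, 0, 0],
  [0, 0, 0],
  [0, 0, 0],
  [0, 0, 0],
  [0, 0, 0],
  [0, 0, 0],
  [0, 0, 0],
], spin=[0, 0, 0, 0, 0, 0, 0, 0, 0, 0, 0, 0, 0, 0, 0, 0])

```text
clock: 38.85
tool_pos: [0.3839, -0.2934, 0.1775]
eef_rot: [-0.074, 0.997, -0.001, 0.0]
force: [1.9, -4.8, 0.5]
opening: 0.143
```

```bash
python3 tr.py 15
```

```text
clk 38.85 pos [ 0.3839 -0.2934  0.1775] yaw -2.9927 tilt 0.0016 F [ 1.9 -4.8  0.5] op 0.143 j [-0.33  0.15 -0.18  0.   -1.24 -1.1 ]
floor z 83 0.146748112321932
```

Sinking about 4 mm/s; about 10 s more.

Call:
carry_out([
  [0, 0, 0],
  [0, 0, 0],
  [0, 0, 0],
  [0, 0, 0],
  [0, 0, 0],
  [0, 0, 0],
  [0, 0, 0],
  [0, 0, 0],
  [0, 0, 0],
  [0, 0, 0],
  [0, 0, 0],
  [0, 0, 0],
  [0, 0, 0],
  [0, 0, 0],
  [0, 0, 0],
  [0, 0, 0],
  [0, 0, 0],
  [0, 0, 0],
  [0, 0, 0],
  [0, 0, 0],
], spin=[0, 0, 0, 0, 0, 0, 0, 0, 0, 0, 0, 0, 0, 0, 0, 0, 0, 0, 0, 0])

```text
clock: 41.4
tool_pos: [0.3839, -0.2934, 0.1775]
eef_rot: [-0.074, 0.997, -0.001, 0.0]
force: [2.2, -5.6, 0.9]
opening: 0.152
```

Call:
carry_out([
  [0, 0, 0],
  [0, 0, 0],
  [0, 0, 0],
  [0, 0, 0],
  [0, 0, 0],
  [0, 0, 0],
  [0, 0, 0],
  [0, 0, 0],
  [0, 0, 0],
  [0, 0, 0],
  [0, 0, 0],
  [0, 0, 0],
  [0, 0, 0],
  [0, 0, 0],
  [0, 0, 0],
  [0, 0, 0],
  [0, 0, 0],
  [0, 0, 0],
  [0, 0, 0],
  [0, 0, 0],
], spin=[0, 0, 0, 0, 0, 0, 0, 0, 0, 0, 0, 0, 0, 0, 0, 0, 0, 0, 0, 0])

```text
clock: 43.9
tool_pos: [0.3839, -0.2934, 0.1775]
eef_rot: [-0.074, 0.997, -0.001, 0.0]
force: [1.5, -5.7, 1.1]
opening: 0.148
```

Call:
carry_out([
  [0, 0, 0],
  [0, 0, 0],
  [0, 0, 0],
  [0, 0, 0],
  [0, 0, 0],
  [0, 0, 0],
  [0, 0, 0],
  [0, 0, 0],
  [0, 0, 0],
  [0, 0, 0],
  [0, 0, 0],
  [0, 0, 0],
  [0, 0, 0],
  [0, 0, 0],
  [0, 0, 0],
  [0, 0, 0],
  [0, 0, 0],
  [0, 0, 0],
  [0, 0, 0],
  [0, 0, 0],
], spin=[0, 0, 0, 0, 0, 0, 0, 0, 0, 0, 0, 0, 0, 0, 0, 0, 0, 0, 0, 0])

```text
clock: 46.4
tool_pos: [0.3839, -0.2934, 0.1775]
eef_rot: [-0.074, 0.997, -0.001, 0.0]
force: [1.5, -5.4, 1.6]
opening: 0.146
```

```bash
python3 tr.py 16
```

```text
clk 46.4 pos [ 0.3839 -0.2934  0.1775] yaw -2.9928 tilt 0.0016 F [ 1.5 -5.4  1.6] op 0.146 j [-0.33  0.15 -0.18  0.   -1.24 -1.1 ]
floor z 58 0.10984295826210994
```

Call:
carry_out([
  [0, 0, 0],
  [0, 0, 0],
  [0, 0, 0],
  [0, 0, 0],
  [0, 0, 0],
  [0, 0, 0],
  [0, 0, 0],
  [0, 0, 0],
  [0, 0, 0],
  [0, 0, 0],
  [0, 0, 0],
  [0, 0, 0],
  [0, 0, 0],
  [0, 0, 0],
  [0, 0, 0],
  [0, 0, 0],
  [0, 0, 0],
  [0, 0, 0],
  [0, 0, 0],
  [0, 0, 0],
], spin=[0, 0, 0, 0, 0, 0, 0, 0, 0, 0, 0, 0, 0, 0, 0, 0, 0, 0, 0, 0])

```text
clock: 48.95
tool_pos: [0.3839, -0.2934, 0.1775]
eef_rot: [-0.074, 0.997, -0.001, 0.0]
force: [1.2, -5.6, 1.3]
opening: 0.147
```

```bash
python3 tr.py 17
```

```text
clk 48.95 pos [ 0.3839 -0.2934  0.1775] yaw -2.9927 tilt 0.0016 F [ 1.2 -5.6  1.3] op 0.147 j [-0.33  0.15 -0.18  0.   -1.24 -1.1 ]
floor z 61 0.10645109627011255
```

View pics/s17c.png

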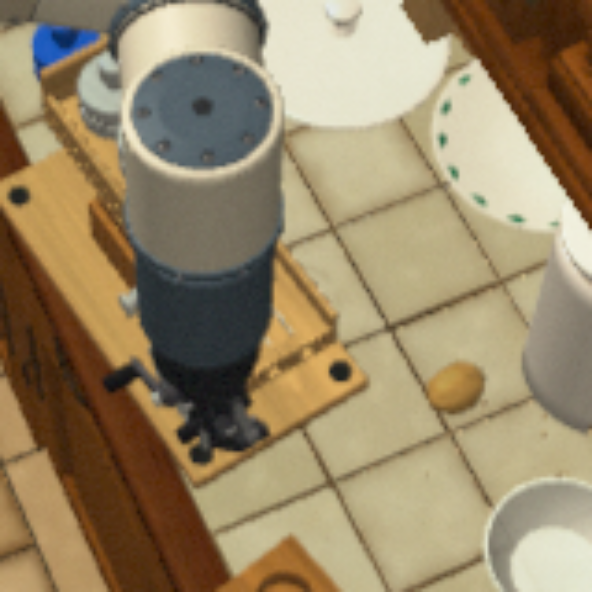

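The tray is down (floor 106.5 mm), crank handle swung over to (120,380). Lowering the pawl.

Call:
carry_out([
  [0, 0, 0],
  [0, 0, 0],
  [0, 0, 0],
  [0, 0, 0],
  [0, -2.1, 4.6],
  [0, -2, 4.6],
  [0, -1.8, 4.7],
  [0, -1.7, 4.7],
  [0, -1.5, 4.8],
  [0, -1.4, 4.8],
  [0, -1.3, 4.8],
  [0, 0, 0],
], spin=[0, 0, 0, 0, 0, 0, 0, 0, 0, 0, 0, 0])

```text
clock: 50.5
tool_pos: [0.3856, -0.3047, 0.1436]
eef_rot: [-0.074, 0.997, -0.0, 0.0]
force: [1.2, -5.6, 1.3]
opening: 0.143
```

Call:
carry_out([
  [0, -1.1, 3],
  [0, 0, 0],
], spin=[0, 0])

```text
clock: 50.75
tool_pos: [0.3856, -0.3053, 0.1406]
eef_rot: [-0.074, 0.997, 0.0, -0.0]
force: [2.1, -2.8, 1.8]
opening: 0.147
```

Still ~11 mm above rest (≈0.07 rad); release and retreat upward.

Call:
carry_out([
  [0, 0, 0],
  [0, 0, 0],
  [0, 0, 0],
  [0, 0, 0],
  [0, 0, -5],
  [0, 0, -20],
  [0, 0, -40],
  [0, 0, -40],
  [0, 0, -30],
  [0, 0, 0],
  [0, 0, 0],
], spin=[0, 0, 0, 0, 0, 0, 0, 0, 0, 0, 0], fingers=34)

```text
clock: 52.12
tool_pos: [0.3854, -0.3053, 0.2756]
eef_rot: [-0.074, 0.997, 0.0, -0.0]
force: [-0.0, 0.6, 0.1]
opening: 0.4
```

```bash
python3 - <<'E'
from h import *
im,d,P=snap('wrist','w18'); w=cloud(d,P['K'],P['extrinsics']); q=tq(w);Z=w[...,2]; g=im.max(-1)<70
m=g&(Z>.12)&(Z<.21)&(abs(q[...,1]+.23)<.03)&(abs(q[...,0]+.11)<.05)
print(m.sum(),np.percentile(q[m],[2,50,98],axis=0).round(4).tolist())
go(None)
E
```

```text
1102 [[-0.1345, -0.2337, 0.1405], [-0.1076, -0.2273, 0.1446], [-0.0765, -0.2216, 0.1464]]
clk 52.17 pos [ 0.3852 -0.3052  0.2751] yaw -2.9929 tilt 0.0017 F [ 0.2 -0.4 -1.1] op 0.397 j [-0.35  0.13  0.04 -0.   -1.48 -1.07]
```

View pics/w18.png

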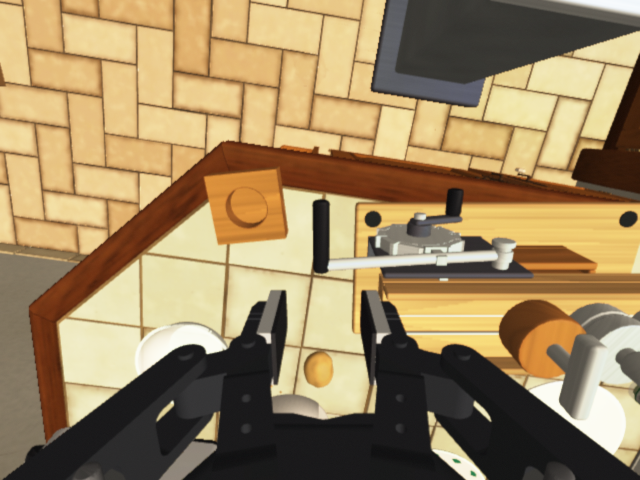

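Pawl handle (322,235) is back at its rest height. Last look at the row from above.

Call:
carry_out([
  [0, 0, -30],
  [-10, 20, -20],
  [-20, 40, 0],
  [-20, 40, 0],
  [-20, 40, 0],
  [-10, 40, 0],
  [0, 20, 0],
  [0, 0, 0],
  [0, 0, 0],
], spin=[0, 0, 0, 0, 0, 0, 0, 0, 0])

```text
clock: 53.3
tool_pos: [0.4349, -0.0963, 0.3255]
eef_rot: [-0.074, 0.997, -0.0, -0.001]
force: [-0.0, 0.1, -0.1]
opening: 0.399
```

```bash
python3 - <<'E'
from h import *
im,d,P=snap('wrist','w19'); w=cloud(d,P['K'],P['extrinsics']); q=tq(w);Z=w[...,2]
m=(Z>.166)&(Z<.2)&(abs(q[...,0])<.06)&(abs(q[...,1])<.19)
n,l,s,_=cv2.connectedComponentsWithStats(m.astype(np.uint8))
for k in range(1,n):
    if s[k,4]>100: print(s[k,4],cv2.minAreaRect((q[l==k][:,:2]*1000).astype(np.float32)),np.percentile(Z[l==k],[10,50,90]))
m=(Z>.09)&(Z<.115)&(abs(q[...,0])<.03)&(q[...,1]<-.06)&(q[...,1]>-.15); print('floor',np.median(Z[m]))
go(None)
E
```

```text
1301 ((1.0830307006835938, -17.091632843017578), (69.46694946289062, 13.6046142578125), 0.17550645768642426) [0.18739225 0.19004061 0.19118255]
711 ((5.469029426574707, 46.26080322265625), (24.685016632080078, 25.058908462524414), 83.39347839355469) [0.17187446 0.17808542 0.17925519]
757 ((5.510748863220215, 109.89740753173828), (25.23487663269043, 24.88917350769043), 0.5965821146965027) [0.17111908 0.17798331 0.17908131]
floor 0.10466607614621629
clk 53.35 pos [ 0.4349 -0.0965  0.3256] yaw -2.9935 tilt 0.001 F [-0.6 -0.  -1.1] op 0.404 j [ 0.14  0.03  0.06  0.   -1.6  -1.56]
```

View pics/w19.png

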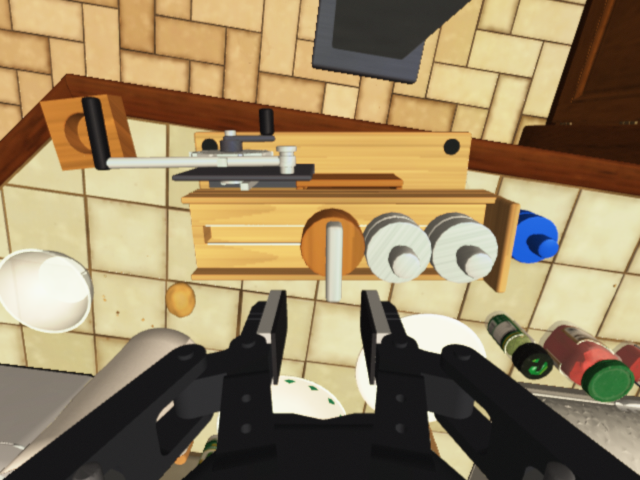

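Bolt (333,255), B (403,255) and A (470,255) stand closed and upright; tray down, jars untouched, robot clear. Handing in.

```bash
python3 -c "
from h import *
print(workorder.finish_job()); print(telemetry.state()['clock'])"
```

```text
the job is handed in; nothing more can be done
None
the job is handed in; nothing more can be done
```

I loaded the two steel weights and locked the stop bolt against the row. I then lifted the pawl until the tray was fully down, let it drop back, and handed the job in at about 53 s. I saw no third steel weight in any view, and I left the blue one alone.

**Last checks (wrist camera):**
- **Row:** the bolt and the two weights stand at y ≈ −17, 46 and 110 mm along the tray. They are about 64 mm apart, so the row is closed.
- **Bolt:** its bar lies across the tray to within 0.01 rad.
- **Tray:** the floor reads 105–106 mm over the worktop, so it is fully down.
- **Pawl:** the handle is back at its rest height.
- **Robot:** the gripper is clear of everything. The jars, potato and bowl look unmoved in the pictures, but I did not re-measure them.

**Disagreements:** the top and wrist cameras differed by up to about 3 mm, so I placed things between the two readings and used contact forces. The weights stand about 5.5 mm off the slot's centre line, within the 30 mm allowed. The job gave no verdict.

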